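# Weigh a coin tin standing on its heavy end

## Robot

A 6-joint arm with a two-finger parallel gripper is mounted at the origin on a cart in front of the work surface, level with it; the furniture and walls round the work are solid. World frame = base frame: x ahead of the robot, y to its left, z up, the work surface at z = 0. Lengths are in m, angles in rad, forces in N, time in s.
With the tool pointing down it reaches from about 0.375 to 0.9 m from the base axis. Payload 3.1 kg.
Tool frame: the origin (TCP) lies on the centre line of the jaws, within the pads' length; the fingertips stand robot.finger_overhang ahead of it and the grasp point (between the pads) lies 2 mm behind it (robot.finger_overhang is the distance from the TCP to the fingertips, in m); z points along the fingers, y is the direction in which the jaws open and shut (so a half turn about z gives the same grasp; the last joint's range is limited). The gripper opens to 87 mm and grips with 3 to 60 N. Pads are 19 mm wide; open, the fingers measure 117 mm over their backs; the gripper's body (75 mm by 190 mm) begins 51 mm behind the grasp point.
Start: joints at [0.97, 0.527, 1.433, -0, 1.181, -0.178], TCP at [0.256, 0.57, 0.24] pointing down, gripper open.
Joint ranges: [-3.08, 3.08], [-0.75, 2.2], [0.22, 2.44], [-1.43, 4.57], [0, 2.65], [-2.85, 2.85]. Speed limits (rad/s): [2.79, 2.79, 3.14, 3.14, 3.14, 3.14].

## Interface

Orientations are given as a unit quaternion [x, y, z, w].
In Python, from rig import robot gives the robot as it stands. The module is installed in compiled form; this text tells all that it offers.
- The arm moves only by the tool step_arm, never from a script. Its arguments are lists of equal length, an entry for each row: "slide": the shift along the tool's x, y, z in mm, a list of three; "twist": the turn about the tool's z in degrees. A call has 1 to 20 rows; each row shifts and turns the commanded pose from where the row before left it, along the tool's axes as they then stand; what a row does not reach is not made up. A row lasts 1/12 s, in which the tool goes at most 41.7 mm and 7.16 degrees, less where a joint would pass 70% of its speed; a pose out of reach is approached as far as the arm can. A call is refused whole if a number of a shift passes 41.7 or a number of a turn 7.16, either way. A call with a gripper value outside its range is refused whole. "jaw" is the finger opening in mm, from 0 to 87, set as the call begins (left out, the last holds). The fingers move at their own pace and stop on an object; "force" is the grip in N (left out, the last holds). Time passes only in rows, so rows that do not move let the fingers close. It gives the time, the measured TCP pose, the force and the opening at its end, in the units of the state.
- robot.get_obs(): the state, without advancing time (a new reading comes with each control period).
- robot.camera(name): name is "scene" or "top"; returns a dict with "color" (384x512x3 uint8, blue, green, red), "depth" (384x512 float32, m along the optical axis (not along the pixel's ray), 0 where there is no reading), "camera_matrix" (3x3 intrinsics, pixels), "origin" and "orientation" of the camera in the world. Camera axes: x right, y down, z forward; pixel columns grow to the right and rows downward; lengths in m; the calibration is good to about 2 mm. A picture is of the moment at which its call begins.
- robot.hand_in(): hands the job in, once; it reports no verdict.
The state is a dict: "time": time; "q": joint angles; "joint_velocities": joint speeds; "joint_torque": joint torques, N m; "position": TCP position; "tool_rot": TCP orientation; "ft_force": force on the tool from outside, world axes, zero at the start; "moment": the same for the moment, N m; "grip_width": finger opening in m.
Only numpy, scipy, OpenCV 4.12 (cv2) and the standard library are available. Lean on these libraries where they do the work, as an engineer would, in place of code of your own. Each camera call takes 0.05 s, during which the arm holds its last target.

## Task

Weigh the green coin tin on the white spring scale, whose small pan takes it only on end. First take the little glass off the scale's pan and stand it upright on the desk; then lift the tin by its swing handle to see which end hangs low, and stand the tin on that heavier end in the middle of the pan, where it must stay up by itself. Do not knock the glass over and leave the other things on the desk where they are.

Things in the scene. Friction and masses are not known exactly. Their poses are not given: they have to be found in the camera images.
- scale: white spring scale, fixed to the desk; housing 124 x 124 mm, 62 mm high, origin under its centre on the desk (the marbled mat is about 2.5 mm thick; its top is z = 0, the bare desk about 2.5 mm lower). The dial is on its -x side. Above the housing a round steel dish (the pan) sits on a sprung stem. Round about, fixed: the keyboard (x 0.68 to 0.82, y 0.11 to 0.55, 26 mm high), monitors from x = 0.75 on whose lower edges hang 0.25 m above the desk, a wall at y = -0.65
- pan_centre (a point): centre of the pan's floor, 87 mm above the desk when empty. The floor is 92 mm across, the flared rim 106 mm across and 7 mm higher than the floor. The pan sinks about 2 mm per 100 g and also rocks on its stem (spring-centred, up to 0.3 rad): a load set off-centre leans to that side (about 0.02 rad per mm for the tin), and a tin stood heavy end up keels over
- scale_stem (a joint): how far the pan has sunk, m; 0 empty, about 0.0085 under the tin alone, 0.014 at its stop
- tin_centre (a point): centre of the green steel coin tin, a closed box 170 mm long (x axis) x 50 mm wide (y) x 44 mm high (z), about 0.4 kg, lying on the desk with its lid (z) up. Most of the weight is coins packed tight in a compartment at one of the two ends, either the +x or the -x end, drawn anew each time; they cannot be seen from outside and hardly shift. The centre of mass lies about 40 mm from the centre, so the tin hung by its handle tilts steeply (about 1 rad)
- tin_handle: swing handle (steel bail) of the tin; origin on its hinge, at the middle of the lid, 4.5 mm above the lid; hinge along the tin's y. z points from the hinge to the grip. The hinge turns freely enough for the tin to swing under it, but the handle stays where it is left; it swings up to 1.45 rad either way from upright and starts nearly upright
- handle_grip (a point): middle of the handle's black grip bar, a 9 mm round bar 28 mm long that runs along the tin's y, 40 mm from the hinge
- glass_centre (a point): centre, half-way up, of the small clear glass cup (54 mm across the rim, 43 mm at its foot, 36 mm high, 50 g) that stands on the pan; z is its axis, up
- glass: the same glass; origin under its foot
- tin: the tin; origin at the middle of its underside, axes as for tin_centre
- mug_centre (a point): black and white mug, 82 mm across, 111 mm with its handle, 97 mm high; bystander
- stapler_centre (a point): red stapler, 138 x 40 x 48 mm, long along x; bystander
- eraser_centre (a point): blue and white eraser, 46 x 23 x 13 mm; bystander
- clip_centre (a point): black binder clip, 20 x 31 x 35 mm; bystander
- brass_tin_centre (a point): round yellow-brass tin, 115 mm across, 42 mm high; bystander
- sharpener_centre (a point): small metal pencil sharpener, 16 x 25 x 12 mm; bystander
- pen_centre (a point): red and white pen, 135 mm long (y), 16 mm thick; bystander
- mouse_centre (a point): black computer mouse, 106 (x) x 62 x 34 mm; bystander
There are look-alikes about, which are no part of the job. There is more than one size of the glass; the job needs the smaller.

How it is judged:
On the way, in this order (a step that is already met when the one before it is completed fails the run):
1. the glass stands upright on the desk, off the pan, let go (horizontal distance between glass_centre and pan_centre above 0.09 m and height (world z) of glass_centre between 0.01 and 0.03 m and angle between glass_centre's own z axis and vertical below 0.2 rad and linear speed of glass below 0.03 m/s and contact force between the fingers and glass below 0.1 N), for 0.2 s.
2. the tin is held up by its handle, one end hanging low (contact force between the fingers and tin_handle above 0.5 N and height (world z) of tin_centre above 0.045 m and (angle between tin_centre's own x axis and vertical below 1.25 rad or angle between tin_centre's own x axis and vertical above 1.89 rad)), for 0.2 s.
3. the tin stands on end on the pan ((angle between tin_centre's own x axis and vertical below 0.25 rad or angle between tin_centre's own x axis and vertical above 2.89 rad) and horizontal distance between tin_centre and pan_centre below 0.04 m and value of joint scale_stem above 0.003 m), for 0.2 s.
At the end, for the whole second after the job is handed in: The tin stands on end on the pan, its long axis within 0.25 rad of vertical and its centre within 40 mm (in plan) of the pan's centre, let go and at rest, the pan sunk by more than 4 mm; the glass stands upright on the desk, at least 90 mm (in plan) from the pan's centre ((angle between tin_centre's own x axis and vertical below 0.25 rad or angle between tin_centre's own x axis and vertical above 2.89 rad) and horizontal distance between tin_centre and pan_centre below 0.04 m and z of tin_centre in the frame of pan_centre between 0.07 and 0.1 m and value of joint scale_stem above 0.004 m and linear speed of each of tin, glass below 0.03 m/s and angular speed of tin below 0.25 rad/s and horizontal distance between glass_centre and pan_centre above 0.09 m and height (world z) of glass_centre between 0.01 and 0.03 m and angle between glass_centre's own z axis and vertical below 0.2 rad); the robot touches nothing.
It fails at once if the glass is knocked over (angle between glass_centre's own z axis and vertical above 0.8 rad).
It fails at once if another thing on the desk (mug, stapler, eraser, clip, brass tin, sharpener, pen, mouse) is moved by more than 3 cm (distance of any of mug_centre, stapler_centre, eraser_centre, clip_centre, brass_tin_centre, sharpener_centre, pen_centre, mouse_centre from where it was at the start of the episode above 0.03 m).
It also fails if it takes over 72 s, if anything falls off the work surface, if the arm or the gripper's body presses on something with over 40 N, if the wrist force passes 120 N, or if a joint passes its speed limit or range.

## Working session

There is one attempt and no reset: what is moved stays moved. The work goes in short steps, Python scripts to look and compute and a tool call to move; the robot and the scene stay as the last step left them, time stands still between calls to the robot, and variables do not carry over. Pictures are saved under pics/ and viewed, and the job is handed in when it is done.

Besides the shell and the picture viewer there is one more tool, called after "Emit:" by a JSON object that holds its "api" and its "payload", one argument or row to a line. step_arm: Moves the arm, as the interface text tells. Its arguments: {"type":"object","properties":{"slide":{"type":"array","items":{"type":"array","items":{"type":"number"}}},"twist":{"type":"array","items":{"type":"number"}},"jaw":{"type":"number"},"force":{"type":"number"}},"required":["slide","twist"]}

```bash
mkdir -p pics; cat > h.py <<'E'
import numpy as np, cv2
from rig import robot
from scipy.spatial.transform import Rotation as R
def cam(n):
    return robot.camera(n)
def save(n,c,crop=None,s=1):
    im=c["color"]
    if crop: 
        x0,y0,x1,y1=crop; im=im[y0:y1,x0:x1]
    if s!=1: im=cv2.resize(im,None,fx=s,fy=s,interpolation=cv2.INTER_CUBIC)
    cv2.imwrite("pics/"+n,im)
def cloud(c):
    K=np.array(c["camera_matrix"]);d=c["depth"];h,w=d.shape
    u,v=np.meshgrid(np.arange(w),np.arange(h))
    p=np.stack([(u-K[0,2])/K[0,0]*d,(v-K[1,2])/K[1,1]*d,d],-1)
    return p@R.from_quat(c["orientation"]).as_matrix().T+np.array(c["origin"])
def ray(c,u,v):
    K=np.array(c["camera_matrix"])
    d=np.array([(u-K[0,2])/K[0,0],(v-K[1,2])/K[1,1],1.])
    return np.array(c["origin"]),R.from_quat(c["orientation"]).as_matrix()@d
def atz(c,u,v,z):
    o,d=ray(c,u,v); return o+d*(z-o[2])/d[2]
E
python3 - <<'E'
from h import *
o=robot.get_obs();print(o, robot.finger_overhang)
import pickle
D={}
for n in("scene","top"):
    c=cam(n);D[n]=c;save(n+"0.png",c,s=1.5);print(n,c["origin"],R.from_quat(c["orientation"]).as_matrix().round(3),c["camera_matrix"])
pickle.dump(D,open("c0.pkl","wb"))
E
```

```text
{'time': 0.0, 'q': array([ 9.69525914e-01,  5.28448774e-01,  1.43392129e+00, -1.41072004e-05,
        1.18135133e+00, -1.78495961e-01]), 'joint_velocities': array([ 1.80005036e-03, -7.44138498e-04, -6.01591475e-05, -1.16969159e-04,
       -7.39152520e-04,  6.21290219e-04]), 'joint_torque': array([ 6.90317447e-04, -4.40048325e+01, -1.76591241e+01,  6.32379600e-02,
        5.82789362e-02, -1.62590886e-04]), 'position': array([0.25600748, 0.56940057, 0.23857622]), 'tool_rot': array([ 2.09813704e-01,  9.77740802e-01, -9.86969609e-04, -3.98512160e-04]), 'ft_force': array([ 0.09187769, -0.06393215,  0.60382859]), 'moment': array([ 0.00254999,  0.02465259, -0.00991406]), 'grip_width': 0.08706809121041699} 0.017
scene [-0.20295135  0.94047951  0.61585028] [[-0.736 -0.311  0.602]
 [-0.677  0.313 -0.666]
 [ 0.019 -0.898 -0.441]] [[349.54684787   0.         258.05186798]
 [  0.         349.54684787 195.47377406]
 [  0.           0.           1.        ]]
top [0.31372329 0.10162199 1.44810461] [[-0.019 -0.987  0.163]
 [-1.     0.02   0.006]
 [-0.009 -0.163 -0.987]] [[438.83394603   0.         253.44940092]
 [  0.         438.83394603 190.60285344]
 [  0.           0.           1.        ]]
```

View pics/scene0.png

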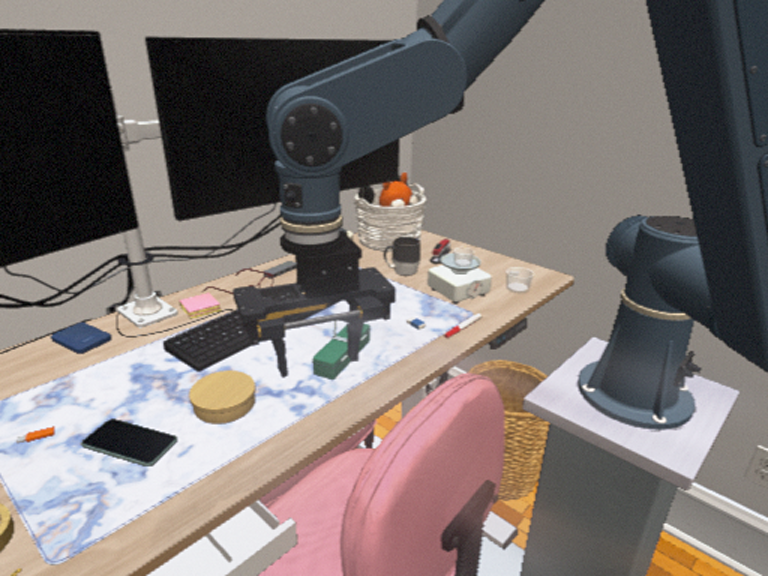

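View pics/top0.png

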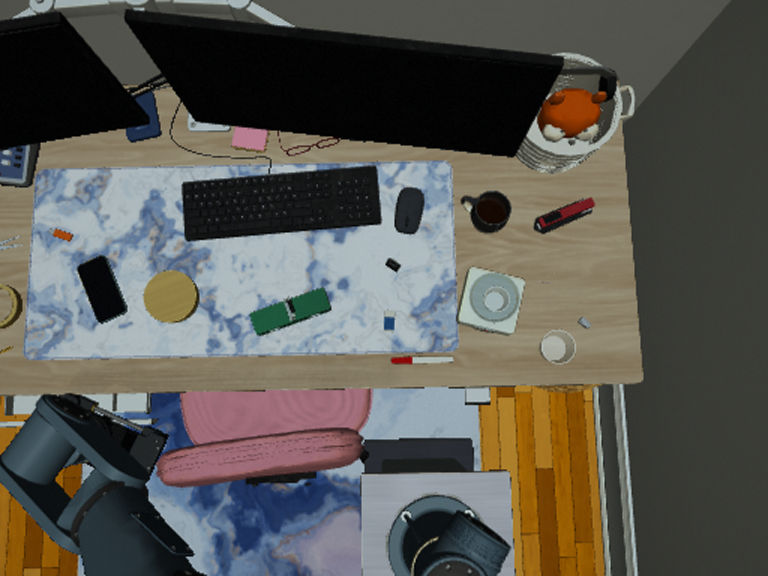

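The scene view shows the green tin at (342,350) and the scale with a glass on its pan at (462,262). A second glass stands on the desk at (518,278). In the top view the two glasses are at (494,299), on the pan, and (557,347), on the desk. The one on the pan should be the one I need, so I'll check with an enlarged crop.

```bash
python3 - <<'E'
from h import *
import pickle
D=pickle.load(open("c0.pkl","rb"))
a=D["top"]["color"][170:260,295:420]; b=D["scene"]["color"][150:215,260:365]
a=cv2.resize(a,(625,450),interpolation=cv2.INTER_CUBIC);cv2.imwrite("pics/crA.png",a)
cv2.imwrite("pics/crB.png",cv2.resize(b,(735,455),interpolation=cv2.INTER_CUBIC))
cv2.imwrite("pics/crC.png",cv2.resize(D["top"]["color"][180:235,155:230],(750,550),interpolation=cv2.INTER_CUBIC))
P=cloud(D["top"])
for (u,v) in [(328,200),(328,185),(371,231),(340,205),(360,180),(180,210),(200,200),(193,206),(345,195),(312,195)]:
    print(u,v,P[v,u].round(4))
E
```

```text
328 200 [ 0.503  -0.1219  0.0917]
328 185 [ 0.5506 -0.1242  0.0908]
371 231 [ 0.4102 -0.2735 -0.0006]
340 205 [ 0.4874 -0.1597  0.085 ]
360 180 [ 0.5818 -0.2479 -0.003 ]
180 210 [0.4864 0.3478 0.0458]
200 200 [0.5174 0.2832 0.0472]
193 206 [0.4934 0.3003 0.0849]
345 195 [ 0.5182 -0.1763  0.0883]
312 195 [ 0.5246 -0.0769  0.0596]
```

View pics/crA.png

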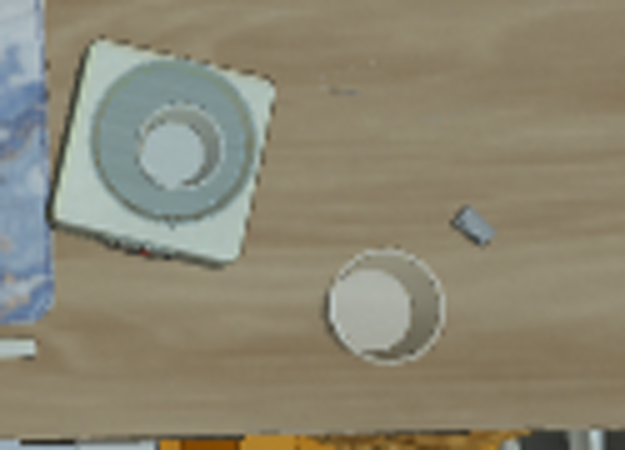

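View pics/crB.png

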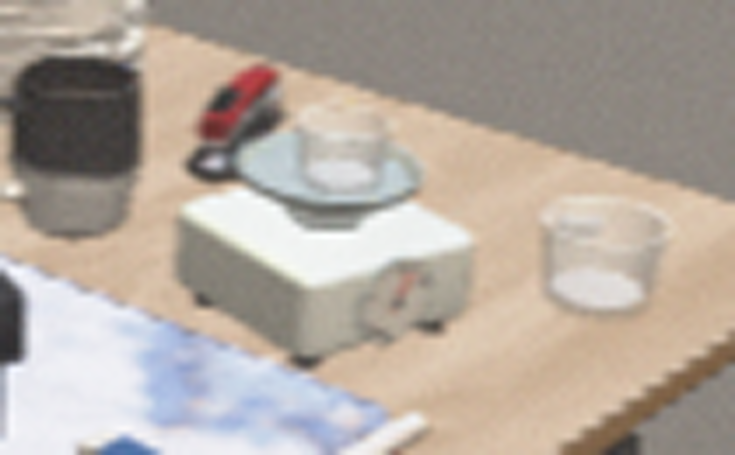

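View pics/crC.png

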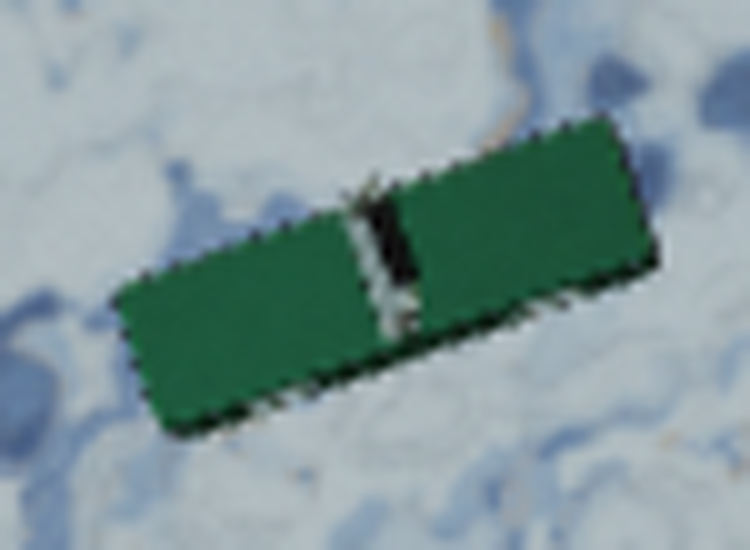

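The glass on the pan, at top (331,199), is clearly smaller than the one on the desk at (371,231), so the pan glass is the one to move. Next I'll measure the positions.

```bash
python3 - <<'E'
from h import *
import pickle
D=pickle.load(open("c0.pkl","rb"))
T=D["top"];S=D["scene"]
def tri(a,b):
    A=[];B=[]
    o1,d1=ray(T,*a);o2,d2=ray(S,*b);d1/=np.linalg.norm(d1);d2/=np.linalg.norm(d2)
    M=np.stack([d1,-d2],1);t=np.linalg.lstsq(M,o2-o1,rcond=None)[0]
    p,q=o1+d1*t[0],o2+d2*t[1];return ((p+q)/2).round(4),np.linalg.norm(p-q).round(4)
# glass rim centre : top (183,147)/5 ; scene (344,113)/7
print("glass rim",tri((295+183/5-.4,170+147/5-.4),(260+344/7-.4,150+113/7-.4)))
print("glass foot",tri((295+174/5-.4,170+154/5-.4),(260+343/7-.4,150+175/7-.4)))
print("pan rim",tri((295+173/5-.4,170+139/5-.4),(260+330/7-.4,150+170/7-.4)))
print("rim atz",atz(T,295+183/5-.4,170+147/5-.4,.122),"pan",atz(T,295+173/5-.4,170+139/5-.4,.094),"foot",atz(T,295+174/5-.4,170+154/5-.4,.088))
# tin: green mask
P=cloud(T);c=T["color"].astype(int)
m=(c[...,1]>c[...,2]*1.5)&(c[...,1]>c[...,0]*1.2)&(c[...,1]>40)
n,l,st,_=cv2.connectedComponentsWithStats(m.astype(np.uint8));print(st)
u=np.zeros_like(m);u[180:235,155:230]=1
q=P[m&u]; q=q[(q[:,2]>.038)&(q[:,2]<.055)];print(len(q),np.median(q[:,2]))
r=cv2.minAreaRect((q[:,:2]*1000).astype(np.float32));print("tin",r, cv2.boxPoints(r))
bl=(c.max(-1)<45)&u;g=P[bl];g=g[g[:,2]>.07];print("grip",len(g),g.mean(0),g.min(0),g.max(0))
for nme,p in dict(clip=(262,177),eraser=(259.5,215),mouse=(273,140),pen=(282,240),mug=(327,141),stap=(376,143),sharp=(390,214),bigglass=(372,231),brass=(114,197)).items():
    print(nme,P[int(p[1]),int(p[0])].round(3))
E
```

```text
glass rim (array([ 0.5005, -0.1258,  0.1284]), np.float64(0.0005))
glass foot (array([ 0.5002, -0.1272,  0.0913]), np.float64(0.0034))
pan rim (array([ 0.5094, -0.1271,  0.0917]), np.float64(0.004))
rim atz [ 0.50164222 -0.12679188  0.122     ] pan [ 0.51076483 -0.12563546  0.094     ] foot [ 0.502156   -0.12682432  0.088     ]
[[     0      0    512    384 195876]
 [   167    192     53     31    732]]
698 0.04441434067855299
tin ((496.0675048828125, 306.46807861328125), (49.524513244628906, 167.04331970214844), 18.579853057861328) [[445.98367 377.74673]
 [499.20804 219.40964]
 [546.15137 235.18942]
 [492.92697 393.52652]]
grip 21 [0.50004961 0.29701965 0.09199263] [0.48911829 0.28984443 0.08479649] [0.51159078 0.30275968 0.09953827]
clip [0.595 0.081 0.014]
eraser [0.469 0.094 0.014]
mouse [0.716 0.042 0.034]
pen [0.386 0.021 0.013]
mug [ 0.708 -0.137  0.036]
stap [ 0.696 -0.296  0.044]
sharp [ 0.464 -0.338  0.005]
bigglass [ 0.41  -0.277 -0.001]
brass [0.534 0.564 0.042]
```

```bash
cat >> h.py <<'E'
def go(x,y,z):
    o=robot.get_obs();M=R.from_quat(o["tool_rot"]).as_matrix()
    d=M.T@(np.array([x,y,z])-o["position"])*1000
    print("t",round(o["time"],2),"pos",o["position"].round(4),"delta tool mm",d.round(1),"jaw yaw",np.degrees(np.arctan2(M[1,1],M[0,1])).round(2),"grip",round(o["grip_width"]*1e3,1),"F",o["ft_force"].round(2),"q6",o["q"][5].round(2))
E
python3 -c "
from h import *
go(.501,-.1265,.2)"
```

```text
t 0.1 pos [0.2561 0.5695 0.2387] delta tool mm [-508.9 -534.1   39.5] jaw yaw 65.78 grip 86.9 F [-0.01  0.08  0.51] q6 -0.18
```

Emit:
{"api": "step_arm", "payload": {
  "slide": [
    [-25,-26,1.5],
    [-25,-26,1.5],
    [-25,-26,1.5],
    [-25,-26,1.5],
    [-25,-26,1.5],
    [-25,-26,1.5],
    [-25,-26,1.5],
    [-25,-26,1.5],
    [-25,-26,1.5],
    [-25,-26,1.5],
    [-25,-26,1.5],
    [-25,-26,1.5],
    [-25,-26,1.5],
    [-25,-26,1.5],
    [-25,-26,1.5],
    [-25,-26,1.5],
    [-25,-26,1.5],
    [-25,-26,1.5],
    [-25,-26,1.5],
    [-25,-26,1.5]
  ],
  "twist": [0,0,0,0,0,0,0,0,0,0,0,0,0,0,0,0,0,0,0,0],
  "jaw": 80
}}

```text
time: 1.77
position: [0.499, -0.1112, 0.2092]
tool_rot: [0.21, 0.978, 0.0, -0.0]
ft_force: [-0.4, 0.4, 0.6]
grip_width: 0.0799
```

```bash
python3 -c "
from h import *
go(.501,-.1265,.2)
T=cam('top');S=cam('scene')
save('t1.png',T,(280,150,430,270),5);save('s1.png',S,(230,120,380,240),5)"
```

```text
t 1.77 pos [ 0.499  -0.1112  0.2092] delta tool mm [ -8.1 -13.2   9.2] jaw yaw 65.75 grip 79.9 F [-0.39  0.35  0.61] q6 -1.59
```

Emit:
{"api": "step_arm", "payload": {
  "slide": [
    [-4,-6.6,5],
    [-4,-6.6,5],
    [0,0,20],
    [0,0,20],
    [0,0,0],
    [0,0,0]
  ],
  "twist": [0,0,0,0,0,0]
}}

```text
time: 2.37
position: [0.4995, -0.1235, 0.1585]
tool_rot: [0.209, 0.978, 0.001, -0.002]
ft_force: [-0.2, 0.1, 0.1]
grip_width: 0.0799
```

```bash
python3 -c "
from h import *
go(.501,-.1265,.115)
T=cam('top');S=cam('scene')
save('t1.png',T,(280,150,430,270),5);save('s1.png',S,(230,120,380,240),5)"
```

```text
t 2.37 pos [ 0.4995 -0.1235  0.1585] delta tool mm [-2.8 -2.2 43.5] jaw yaw 65.85 grip 79.9 F [-0.15  0.12  0.08] q6 -1.61
```

View pics/t1.png

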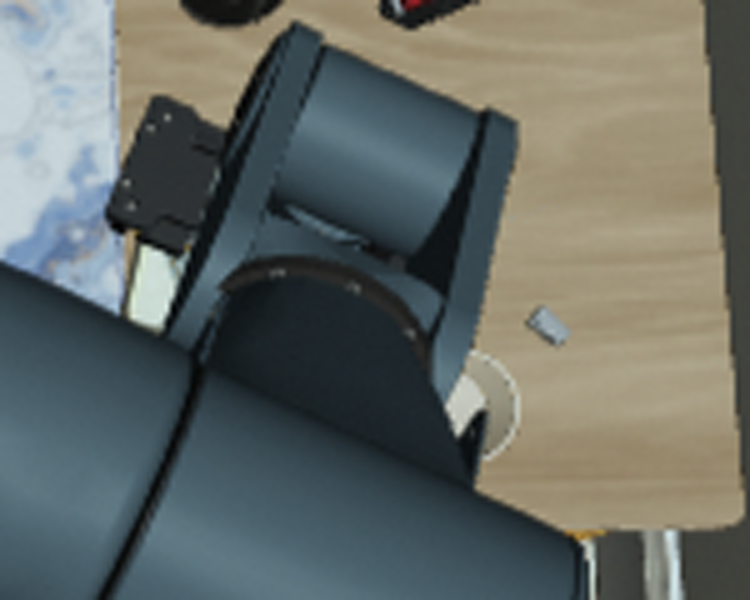

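View pics/s1.png

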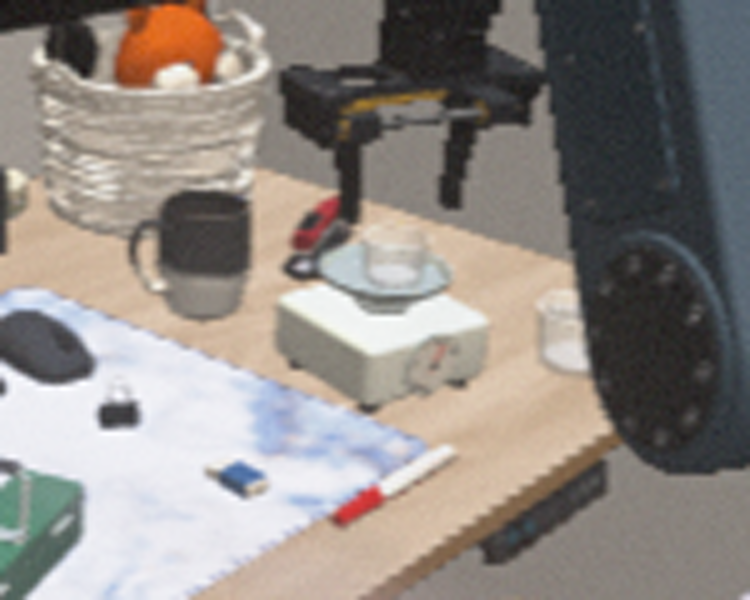

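The scene view shows the fingertips at (348,215) and (452,205), straddling the glass at (397,245). Nothing is in the way, so I'll go down.

Emit:
{"api": "step_arm", "payload": {
  "slide": [
    [-1.5,-1.2,14.5],
    [-1.3,-1,14.5],
    [0,0,13],
    [0,0,1.5],
    [0,0,0],
    [0,0,0]
  ],
  "twist": [0,0,0,0,0,0]
}}

```text
time: 2.97
position: [0.5032, -0.128, 0.1171]
tool_rot: [0.21, 0.978, -0.0, 0.001]
ft_force: [-0.2, -0.0, 0.1]
grip_width: 0.0799
```

Emit:
{"api": "step_arm", "payload": {
  "slide": [
    [0,0,0],
    [0,0,0],
    [0,0,0],
    [0,0,0],
    [0,0,0],
    [0,0,0],
    [0,0,0],
    [0,0,0],
    [0,0,0],
    [0,0,0]
  ],
  "twist": [0,0,0,0,0,0,0,0,0,0],
  "jaw": 40,
  "force": 6
}}

```text
time: 3.8
position: [0.5025, -0.1279, 0.116]
tool_rot: [0.21, 0.978, 0.0, -0.0]
ft_force: [-0.1, -0.3, 0.3]
grip_width: 0.0526
```

```bash
python3 -c "
from h import *
go(.501,-.1265,.115)
S=cam('scene')
save('s2.png',S,(250,120,360,200),7)"
```

```text
t 3.8 pos [ 0.5025 -0.1279  0.116 ] delta tool mm [2.  0.6 1. ] jaw yaw 65.77 grip 52.6 F [-0.09 -0.29  0.32] q6 -1.61
```

View pics/s2.png

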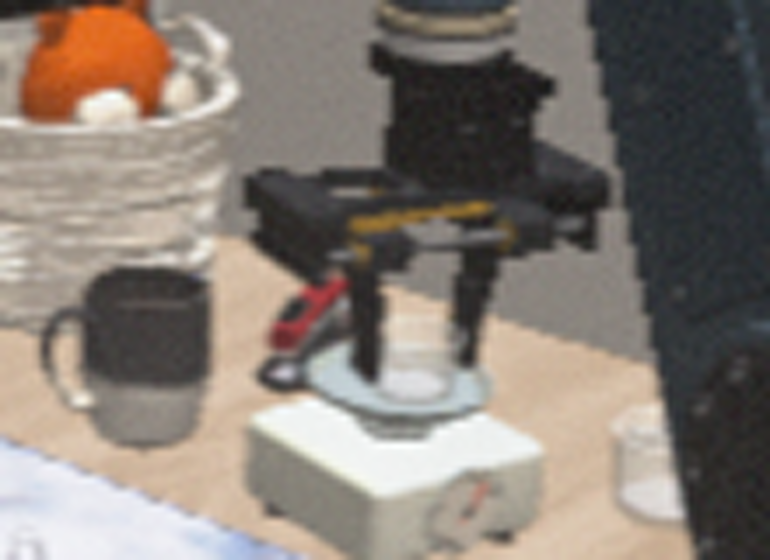

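Emit:
{"api": "step_arm", "payload": {
  "slide": [
    [0,0,-8],
    [0,0,-16],
    [0,0,-16],
    [0,0,0]
  ],
  "twist": [0,0,0,0]
}}

```text
time: 4.18
position: [0.5043, -0.1287, 0.1588]
tool_rot: [0.21, 0.978, -0.001, 0.003]
ft_force: [0.0, -1.5, 0.1]
grip_width: 0.0521
```

```bash
python3 -c "
from h import *
go(.53,.12,.116)
S=cam('scene')
save('s3.png',S,(250,120,360,200),7)"
```

```text
t 4.18 pos [ 0.5043 -0.1287  0.1588] delta tool mm [ 78.8 237.4  42.3] jaw yaw 65.79 grip 52.1 F [ 0.05 -1.51  0.11] q6 -1.61
```

View pics/s3.png

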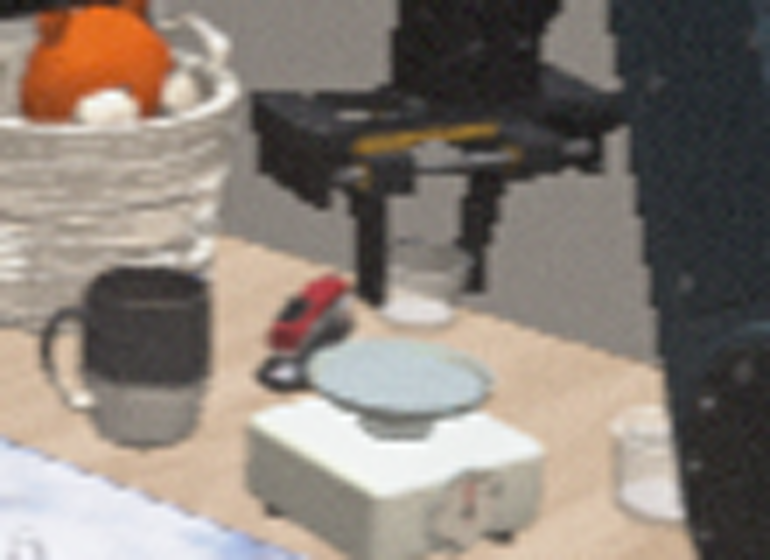

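The glass at (427,280) is off the pan and held.

Emit:
{"api": "step_arm", "payload": {
  "slide": [
    [3.8,11.4,0],
    [6.5,19.5,0],
    [7.5,22.5,0],
    [7.5,22.5,0],
    [7.5,22.5,0],
    [7.5,22.5,0],
    [7.5,22.5,0],
    [7.5,22.5,0],
    [7.5,22.5,0],
    [6.5,20,12],
    [5,15,12],
    [4,13.5,12],
    [0,0,12],
    [0,0,12],
    [0,0,12],
    [0,0,12],
    [0,0,0],
    [0,0,0]
  ],
  "twist": [0,0,0,0,0,0,0,0,0,0,0,0,0,0,0,0,0,0],
  "force": 8
}}

```text
time: 5.73
position: [0.5268, 0.1209, 0.0708]
tool_rot: [0.21, 0.978, -0.0, -0.002]
ft_force: [0.0, -0.1, -0.3]
grip_width: 0.0521
```

```bash
python3 -c "
from h import *
go(.53,.12,.035)
S=cam('scene')
save('s4.png',S,(210,150,320,230),7)"
```

```text
t 5.73 pos [0.5268 0.1209 0.0708] delta tool mm [-3.4  0.6 35.7] jaw yaw 65.79 grip 52.1 F [ 0.03 -0.11 -0.32] q6 -1.13
```

View pics/s4.png

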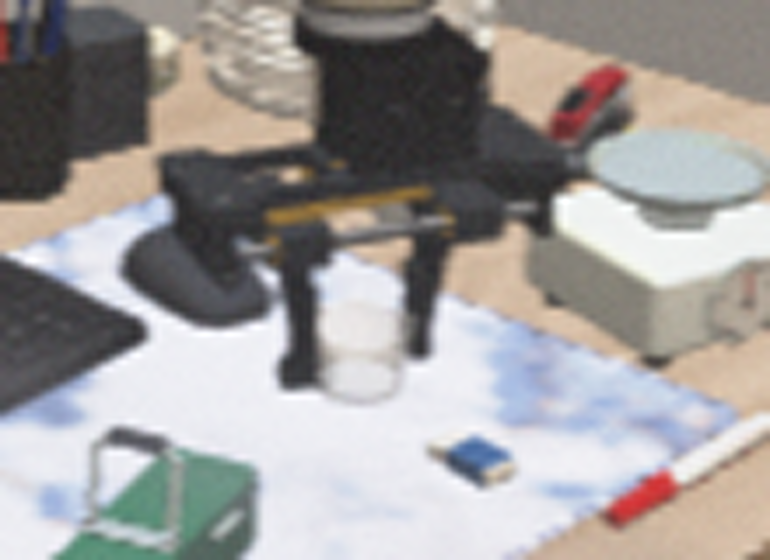

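Emit:
{"api": "step_arm", "payload": {
  "slide": [
    [0,0,14],
    [0,0,13],
    [0,0,6],
    [0,0,3],
    [0,0,1.5],
    [0,0,1],
    [0,0,0],
    [0,0,0]
  ],
  "twist": [0,0,0,0,0,0,0,0]
}}

```text
time: 6.45
position: [0.5287, 0.1203, 0.034]
tool_rot: [0.21, 0.978, 0.0, 0.0]
ft_force: [0.4, 0.3, -0.4]
grip_width: 0.052
```

```bash
python3 -c "
from h import *
go(.53,.12,.030)
S=cam('scene')
save('s5.png',S,(220,160,300,220),10)"
```

```text
t 6.45 pos [0.5287 0.1203 0.034 ] delta tool mm [-1.3  0.3  4. ] jaw yaw 65.77 grip 52.0 F [ 0.44  0.27 -0.39] q6 -1.13
```

View pics/s5.png

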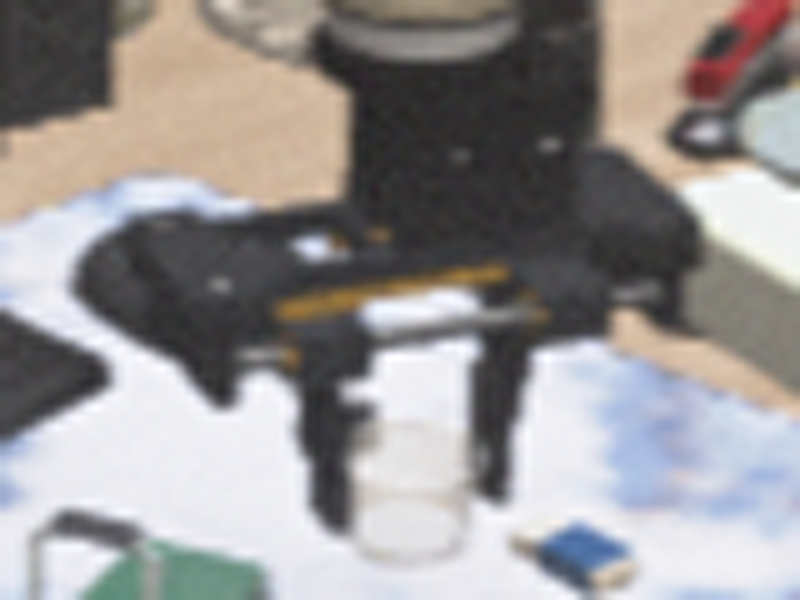

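Emit:
{"api": "step_arm", "payload": {
  "slide": [
    [0,0,1],
    [0,0,1],
    [0,0,1],
    [0,0,0],
    [0,0,0]
  ],
  "twist": [0,0,0,0,0]
}}

```text
time: 6.92
position: [0.5288, 0.1202, 0.0308]
tool_rot: [0.21, 0.978, 0.0, 0.0]
ft_force: [0.0, -0.8, 2.9]
grip_width: 0.052
```

Emit:
{"api": "step_arm", "payload": {
  "slide": [
    [0,0,0],
    [0,0,0],
    [0,0,0],
    [0,0,0],
    [0,0,0]
  ],
  "twist": [0,0,0,0,0],
  "jaw": 72
}}

```text
time: 7.33
position: [0.5281, 0.1203, 0.0304]
tool_rot: [0.21, 0.978, -0.0, -0.0]
ft_force: [-0.3, 0.0, -0.7]
grip_width: 0.0703
```

Emit:
{"api": "step_arm", "payload": {
  "slide": [
    [0,0,-5],
    [0,0,-10],
    [0,0,-20],
    [0,0,-30],
    [0,0,-30],
    [0,0,-30],
    [0,0,0],
    [0,0,0]
  ],
  "twist": [0,0,0,0,0,0,0,0]
}}

```text
time: 8.0
position: [0.5297, 0.1204, 0.1583]
tool_rot: [0.21, 0.978, 0.001, 0.003]
ft_force: [-0.5, 0.0, -1.3]
grip_width: 0.0717
```

```bash
python3 -c "
from h import *
go(.50,.297,.115)
S=cam('scene');T=cam('top')
save('s6.png',S,(200,150,300,225),8);save('t6.png',T,(150,130,300,240),5)"
```

```text
t 8.0 pos [0.5297 0.1204 0.1583] delta tool mm [ 99.7 148.8  43.1] jaw yaw 65.78 grip 71.7 F [-0.5   0.03 -1.31] q6 -1.13
```

View pics/s6.png

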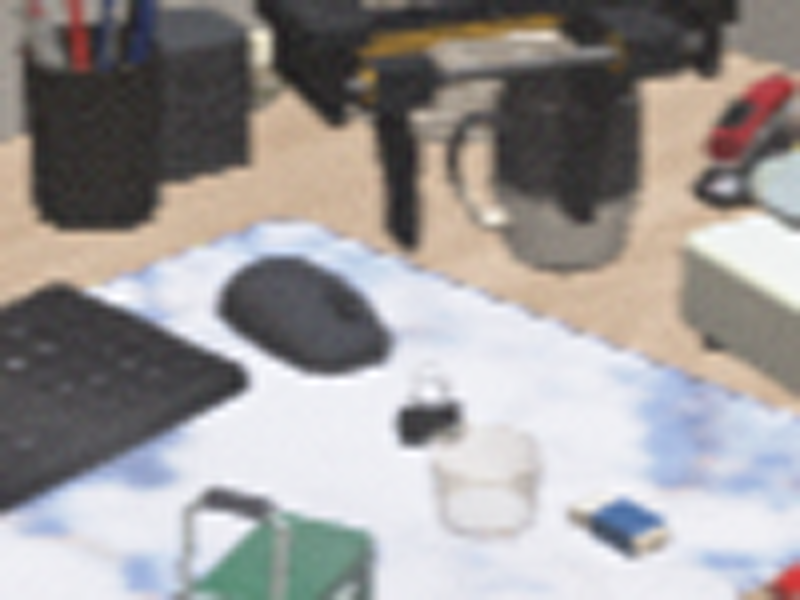

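View pics/t6.png

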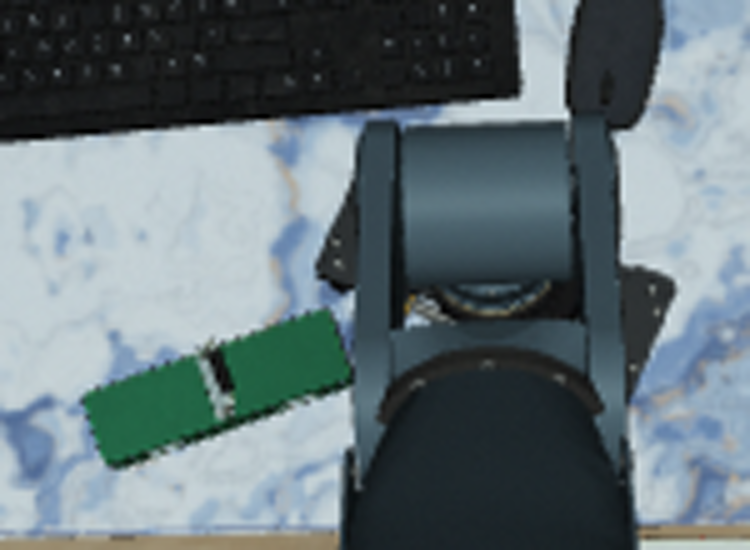

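The glass stands upright on the mat at scene crop (487,480). Next is the handle bar, at scene crop (236,502) and top crop (221,369).

```bash
python3 - <<'E'
from h import *
import pickle
D=pickle.load(open("c0.pkl","rb"));T=D["top"];S=D["scene"]
def tri(a,b):
    o1,d1=ray(T,*a);o2,d2=ray(S,*b);d1/=np.linalg.norm(d1);d2/=np.linalg.norm(d2)
    t=np.linalg.lstsq(np.stack([d1,-d2],1),o2-o1,rcond=None)[0]
    p,q=o1+d1*t[0],o2+d2*t[1];return ((p+q)/2).round(4),np.linalg.norm(p-q).round(4)
print(tri((150+221/5-.4,130+369/5-.4),(200+236/8-.4,150+502/8-.4)))
go(.50,.297,.15)
E
```

```text
(array([0.5   , 0.2963, 0.0898]), np.float64(0.0023))
t 8.1 pos [0.5277 0.1203 0.1556] delta tool mm [ 97.8 149.8   5.6] jaw yaw 65.78 grip 72.1 F [-0.18 -0.17 -0.89] q6 -1.13
```

Emit:
{"api": "step_arm", "payload": {
  "slide": [
    [12,20,0],
    [21,31,0],
    [21,32,0],
    [21,32,0],
    [14,22,0],
    [9,13,0],
    [0,0,0],
    [0,0,0],
    [0,0,0],
    [0,0,0],
    [0,0,0],
    [0,0,0],
    [0,0,0],
    [0,0,0]
  ],
  "twist": [0,0,0,0,0,0,-7.1,-7.1,-7.1,-7.1,-7.1,-7.1,-0.2,0],
  "jaw": 60
}}

```text
time: 9.27
position: [0.4996, 0.2969, 0.1541]
tool_rot: [-0.16, 0.987, -0.0, -0.002]
ft_force: [-0.0, 0.0, 0.4]
grip_width: 0.06
```

```bash
python3 -c "
from h import *
go(.50,.2965,.086)
S=cam('scene')
save('s7.png',S,(180,120,280,240),6)"
```

```text
t 9.27 pos [0.4996 0.2969 0.1541] delta tool mm [-0.5 -0.5 68.1] jaw yaw 108.4 grip 60.0 F [-0.04  0.04  0.41] q6 -1.55
```

View pics/s7.png

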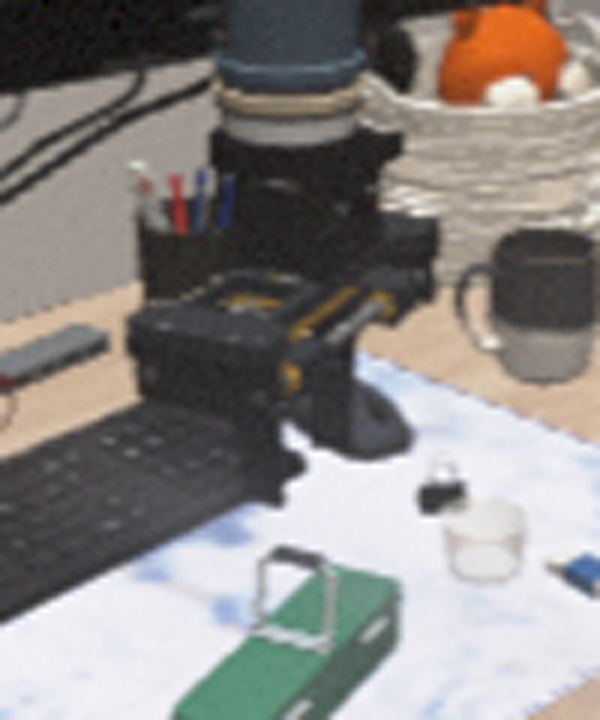

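Emit:
{"api": "step_arm", "payload": {
  "slide": [
    [-0.5,-0.5,15],
    [0,0,20],
    [0,0,18],
    [0,0,10],
    [0,0,5],
    [0,0,0],
    [0,0,0]
  ],
  "twist": [0,0,0,0,0,0,0]
}}

```text
time: 9.9
position: [0.5014, 0.2971, 0.0877]
tool_rot: [-0.161, 0.987, 0.0, 0.0]
ft_force: [-0.0, -0.3, -0.1]
grip_width: 0.0603
```

Emit:
{"api": "step_arm", "payload": {
  "slide": [
    [0,0,0],
    [0,0,0],
    [0,0,0],
    [0,0,0],
    [0,0,0],
    [0,0,0],
    [0,0,0],
    [0,0,0],
    [0,0,0],
    [0,0,0],
    [0,0,0],
    [0,0,0]
  ],
  "twist": [0,0,0,0,0,0,0,0,0,0,0,0],
  "jaw": 3,
  "force": 20
}}

```text
time: 10.9
position: [0.5011, 0.297, 0.0876]
tool_rot: [-0.161, 0.987, -0.0, -0.0]
ft_force: [0.0, -0.6, 0.2]
grip_width: 0.0082
```

```bash
python3 -c "
from h import *
go(.50,.2965,.086)
S=cam('scene')
save('s8.png',S,(180,140,280,260),6)"
```

```text
t 10.9 pos [0.5011 0.297  0.0876] delta tool mm [ 1.2 -0.1  1.6] jaw yaw 108.58 grip 8.2 F [ 0.01 -0.65  0.22] q6 -1.55
```

View pics/s8.png

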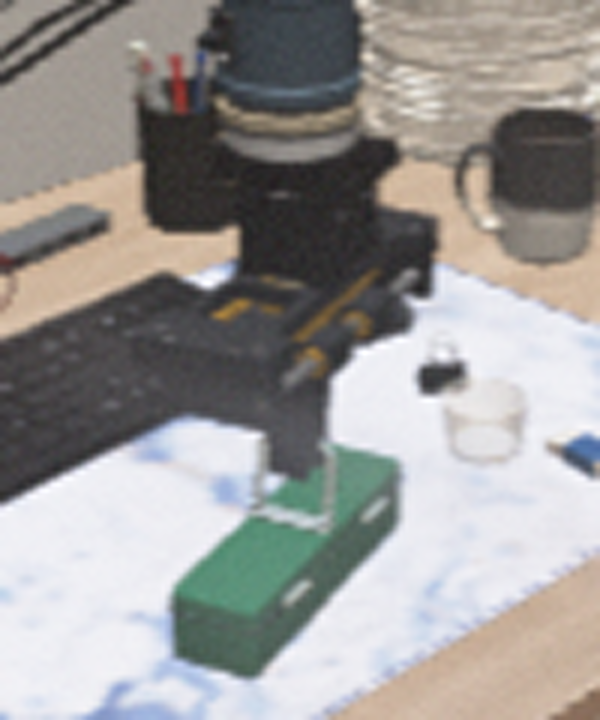

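Bar gripped at 8.2 mm. I'll lift slowly, high enough for the tin to hang free.

Emit:
{"api": "step_arm", "payload": {
  "slide": [
    [0,0,-5],
    [0,0,-8],
    [0,0,-8],
    [0,0,-8],
    [0,0,-8],
    [0,0,-8],
    [0,0,-8],
    [0,0,-8],
    [0,0,-8],
    [0,0,-8],
    [0,0,-8],
    [0,0,-5],
    [0,0,0],
    [0,0,0],
    [0,0,0],
    [0,0,0]
  ],
  "twist": [0,0,0,0,0,0,0,0,0,0,0,0,0,0,0,0]
}}

```text
time: 12.28
position: [0.5007, 0.2969, 0.177]
tool_rot: [-0.161, 0.987, -0.0, -0.001]
ft_force: [-0.4, -0.2, -4.3]
grip_width: 0.0082
```

```bash
python3 -c "
from h import *
go(.50,.2965,.086)
S=cam('scene')
save('s9.png',S,(160,100,300,240),5)"
```

```text
t 12.28 pos [0.5007 0.2969 0.177 ] delta tool mm [ 0.6 -0.2 91. ] jaw yaw 108.57 grip 8.2 F [-0.4  -0.21 -4.28] q6 -1.55
```

View pics/s9.png

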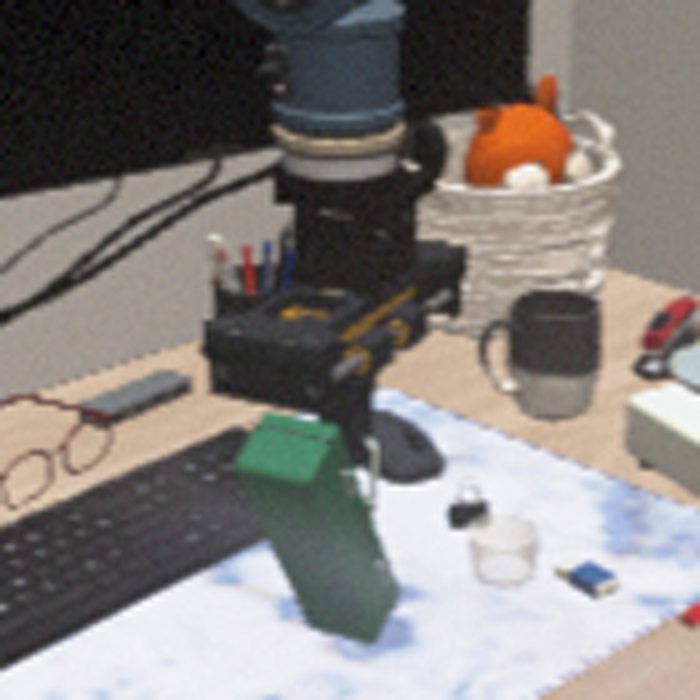

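The right-hand (-y) end hangs low at (350,630), so that is the heavy end, and the force shows about 4 N. The tin swings free with its lid facing -y. I'll lower it until the low edge touches the mat, then lead it upright over that edge.

Emit:
{"api": "step_arm", "payload": {
  "slide": [
    [0,0,6],
    [0,0,8],
    [0,0,8],
    [0,0,6],
    [0,0,4],
    [0,0,2],
    [0,0,0],
    [0,0,0]
  ],
  "twist": [0,0,0,0,0,0,0,0]
}}

```text
time: 13.0
position: [0.5013, 0.297, 0.1435]
tool_rot: [-0.161, 0.987, -0.0, 0.0]
ft_force: [-0.2, 0.7, -5.0]
grip_width: 0.0081
```

```bash
python3 -c "
from h import *
go(.50,.2965,.143)
S=cam('scene')
save('s10.png',S,(170,150,270,250),7)"
```

```text
t 13.0 pos [0.5013 0.297  0.1435] delta tool mm [ 1.4 -0.1  0.5] jaw yaw 108.58 grip 8.1 F [-0.19  0.65 -5.  ] q6 -1.55
```

View pics/s10.png

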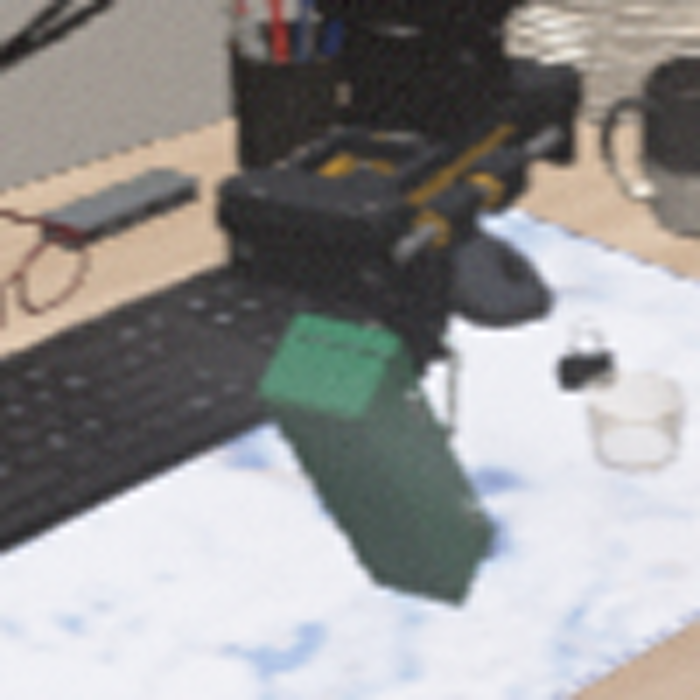

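Emit:
{"api": "step_arm", "payload": {
  "slide": [
    [0,0,2],
    [0,0,2],
    [0,0,1.5],
    [0,0,0],
    [0,0,0]
  ],
  "twist": [0,0,0,0,0]
}}

```text
time: 13.47
position: [0.501, 0.2969, 0.138]
tool_rot: [-0.161, 0.987, -0.0, -0.0]
ft_force: [0.5, 0.1, -4.8]
grip_width: 0.008
```

Emit:
{"api": "step_arm", "payload": {
  "slide": [
    [0,0,1.5],
    [0,0,1.5],
    [0,0,0],
    [0,0,0]
  ],
  "twist": [0,0,0,0]
}}

```text
time: 13.8
position: [0.5019, 0.2974, 0.1361]
tool_rot: [-0.161, 0.987, 0.0, 0.001]
ft_force: [-0.6, 0.6, 3.3]
grip_width: 0.0083
```

Emit:
{"api": "step_arm", "payload": {
  "slide": [
    [0,0,-1],
    [0,-3,0],
    [0,-3,0],
    [0,-3,0],
    [0,-3,0],
    [0,-3,0],
    [0,-3,0],
    [0,0,0],
    [0,0,0]
  ],
  "twist": [0,0,0,0,0,0,0,0,0],
  "force": 8
}}

```text
time: 14.55
position: [0.5068, 0.2795, 0.1357]
tool_rot: [-0.161, 0.987, -0.0, -0.0]
ft_force: [0.7, 0.8, -3.4]
grip_width: 0.0092
```

```bash
python3 -c "
from h import *
go(.50,.2965,.143)
S=cam('scene')
save('s11.png',S,(170,150,270,250),7)"
```

```text
t 14.55 pos [0.5068 0.2795 0.1357] delta tool mm [ 1.  18.2 -7.3] jaw yaw 108.55 grip 9.2 F [ 0.69  0.77 -3.36] q6 -1.58
```

View pics/s11.png

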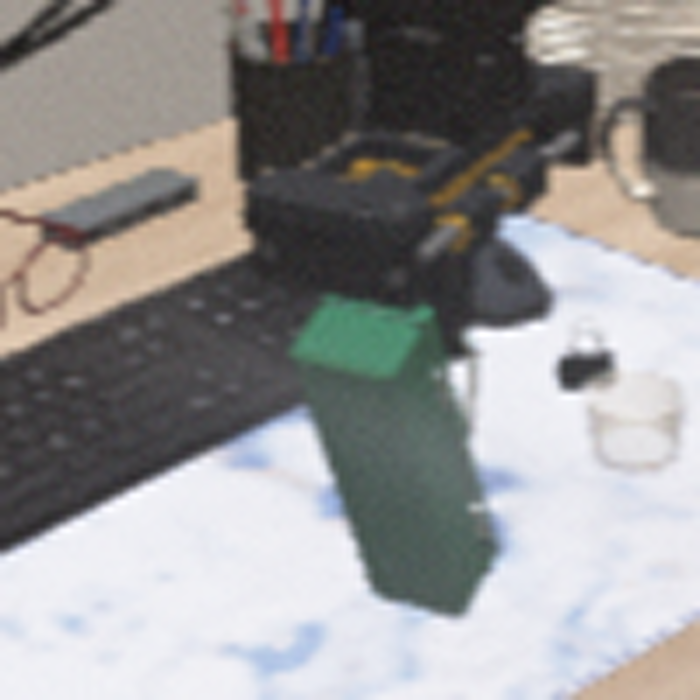

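Emit:
{"api": "step_arm", "payload": {
  "slide": [
    [0,-3,0.5],
    [0,-3,0.7],
    [0,-3,0.7],
    [0,-3,0.8],
    [0,-3,0.8],
    [0,-3,1],
    [0,0,0],
    [0,0,0]
  ],
  "twist": [0,0,0,0,0,0,0,0],
  "force": 5
}}

```text
time: 15.27
position: [0.5128, 0.2626, 0.1315]
tool_rot: [-0.161, 0.987, -0.0, 0.0]
ft_force: [-0.2, 0.2, -1.8]
grip_width: 0.0086
```

```bash
python3 -c "
from h import *
go(.50,.2965,.143)
S=cam('scene')
save('s12.png',S,(170,150,270,250),7)"
```

```text
t 15.27 pos [0.5128 0.2626 0.1315] delta tool mm [  1.3  36.2 -11.5] jaw yaw 108.55 grip 8.6 F [-0.23  0.22 -1.77] q6 -1.62
```

View pics/s12.png

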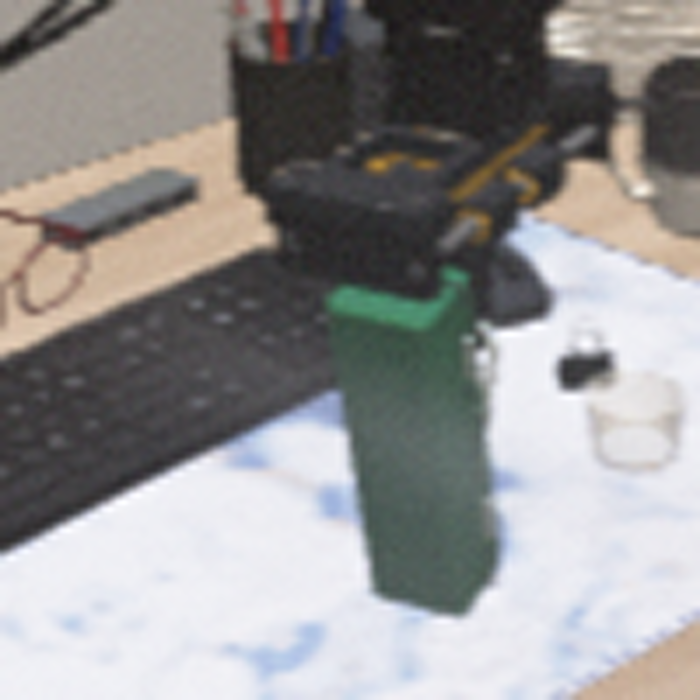

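Emit:
{"api": "step_arm", "payload": {
  "slide": [
    [0,-3,0.5],
    [0,-3,0.5],
    [0,-3,0.5],
    [0,-3,0.5],
    [0,-3,0.5],
    [0,-2,0],
    [0,0,0],
    [0,0,0]
  ],
  "twist": [0,0,0,0,0,0,0,0],
  "force": 4
}}

```text
time: 15.98
position: [0.5181, 0.2465, 0.1291]
tool_rot: [-0.161, 0.987, -0.0, -0.0]
ft_force: [0.2, 0.4, -1.8]
grip_width: 0.0087
```

```bash
python3 -c "
from h import *
go(.50,.2965,.143)
S=cam('scene')
save('s13.png',S,(170,150,270,250),7)"
```

```text
t 15.98 pos [0.5181 0.2465 0.1291] delta tool mm [  1.3  53.1 -13.9] jaw yaw 108.56 grip 8.7 F [ 0.24  0.41 -1.84] q6 -1.65
```

View pics/s13.png

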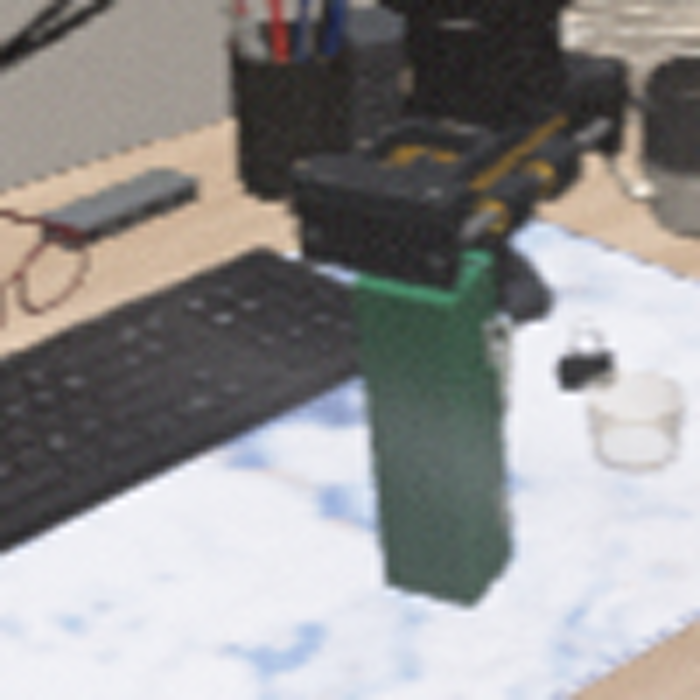

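Emit:
{"api": "step_arm", "payload": {
  "slide": [
    [0,-2,0.5],
    [0,-2,0.5],
    [0,-2,0],
    [0,0,0],
    [0,0,0]
  ],
  "twist": [0,0,0,0,0],
  "force": 3
}}

```text
time: 16.45
position: [0.52, 0.2409, 0.1281]
tool_rot: [-0.161, 0.987, -0.0, 0.0]
ft_force: [-0.3, -0.4, -2.8]
grip_width: 0.0087
```

```bash
python3 -c "
from h import *
go(.50,.2965,.143)
S=cam('scene')
save('s14.png',S,(170,150,270,250),7)"
```

```text
t 16.45 pos [0.52   0.2409 0.1281] delta tool mm [  1.3  59.1 -14.9] jaw yaw 108.56 grip 8.7 F [-0.3  -0.41 -2.77] q6 -1.66
```

View pics/s14.png

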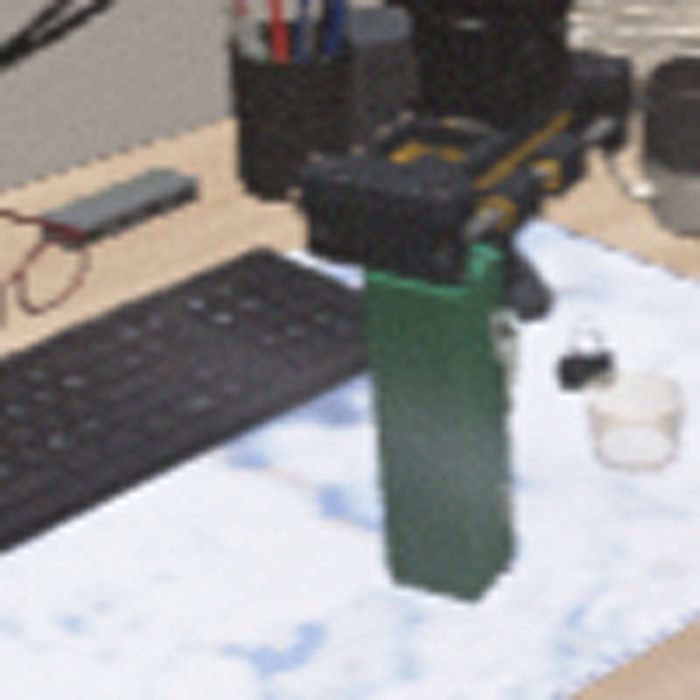

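Emit:
{"api": "step_arm", "payload": {
  "slide": [
    [0,0,1],
    [0,0,1],
    [0,0,1],
    [0,0,0],
    [0,0,0]
  ],
  "twist": [0,0,0,0,0]
}}

```text
time: 16.92
position: [0.5214, 0.2407, 0.1266]
tool_rot: [-0.162, 0.987, -0.0, 0.002]
ft_force: [-0.2, -2.3, 3.9]
grip_width: 0.0087
```

```bash
python3 -c "
from h import *
go(.50,.2965,.143)
S=cam('scene')
save('s15.png',S,(170,150,270,250),7)
P=cloud(S);c=S['color'].astype(int)
m=(c[...,1]>c[...,2]*1.3)&(c[...,1]>c[...,0]*1.1)&(c[...,1]>40)
m[:150]=0;m[:,:210]=0;m[:,250:]=0
q=P[m];q=q[(q[:,2]>-.02)&(q[:,2]<.2)]
for z in np.arange(0,.18,.02):
    k=q[(q[:,2]>z)&(q[:,2]<z+.02)]
    if len(k): print(z.round(2),len(k),k.mean(0).round(4))
"
```

```text
t 16.92 pos [0.5214 0.2407 0.1266] delta tool mm [  2.5  59.7 -16.5] jaw yaw 108.6 grip 8.7 F [-0.24 -2.27  3.9 ] q6 -1.66
0.1 14 [0.4814 0.2778 0.115 ]
0.12 74 [0.4915 0.2905 0.1314]
0.14 104 [0.493  0.2918 0.1505]
0.16 63 [0.4914 0.2873 0.1661]
```

View pics/s15.png

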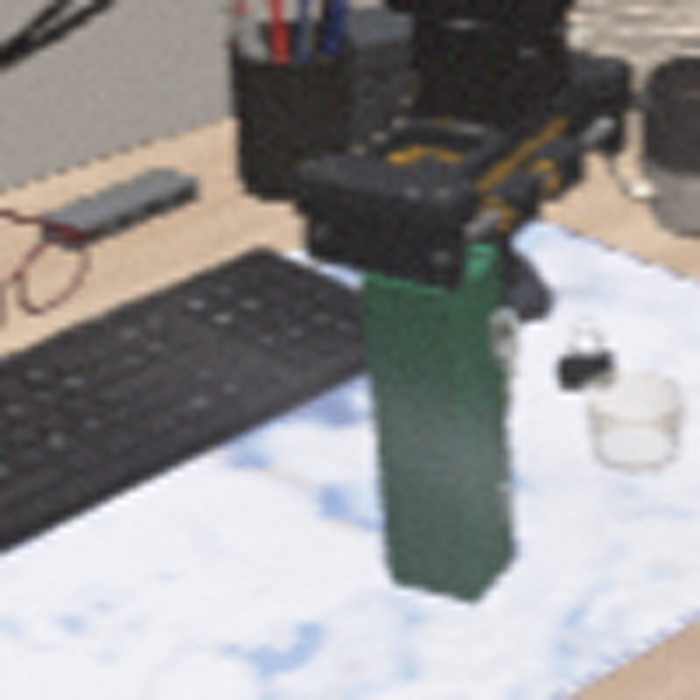

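Emit:
{"api": "step_arm", "payload": {
  "slide": [
    [0,0,-1.5],
    [0,-2,0],
    [0,-2,0],
    [0,0,0],
    [0,0,0]
  ],
  "twist": [0,0,0,0,0]
}}

```text
time: 17.38
position: [0.5211, 0.2372, 0.1263]
tool_rot: [-0.161, 0.987, 0.0, -0.0]
ft_force: [0.2, 0.1, -1.8]
grip_width: 0.0088
```

```bash
cat >> h.py <<'E'
def tinfit(S,box):
    P=cloud(S);c=S['color'].astype(int);x0,y0,x1,y1=box
    m=(c[...,1]>c[...,2]+5)&(c[...,1]>c[...,0]+3)&(c.max(-1)<170)
    b=np.zeros_like(m);b[y0:y1,x0:x1]=1;m&=b
    q=P[m];q=q[(q[:,2]>.004)&(q[:,2]<.3)]
    rng=np.random.default_rng(0)
    for k in range(2):
        best=None
        for i in range(400):
            s=q[rng.choice(len(q),3,replace=False)];n=np.cross(s[1]-s[0],s[2]-s[0])
            if np.linalg.norm(n)<1e-6: continue
            n/=np.linalg.norm(n);I=abs((q-s[0])@n)<.002
            if best is None or I.sum()>best.sum():best=I
        A=q[best];ce=A.mean(0);n=np.linalg.svd(A-ce)[2][2];n*=np.sign(n@(np.array(S["origin"])-ce))
        print("plane",len(A),"c",ce.round(4),"n",n.round(3),"tilt from vertical deg",np.degrees(np.arcsin(n[2])).round(1),"yaw",np.degrees(np.arctan2(n[1],n[0])).round(1),"z",A[:,2].min().round(3),A[:,2].max().round(3))
        q=q[~best]
        if len(q)<40:break
E
python3 -c "
from h import *
go(.50,.2965,.143)
S=cam('scene');T=cam('top')
save('s16.png',S,(170,150,270,250),7)
tinfit(S,(215,180,248,240))
"
```

```text
t 17.38 pos [0.5211 0.2372 0.1263] delta tool mm [  1.1  63.  -16.7] jaw yaw 108.56 grip 8.8 F [ 0.24  0.05 -1.76] q6 -1.66
plane 393 c [0.4973 0.2898 0.098 ] n [-0.334  0.939 -0.086] tilt from vertical deg -4.9 yaw 109.6 z 0.007 0.169
plane 173 c [0.4813 0.2675 0.1074] n [-0.953 -0.304 -0.   ] tilt from vertical deg -0.0 yaw -162.3 z 0.011 0.171
```

View pics/s16.png

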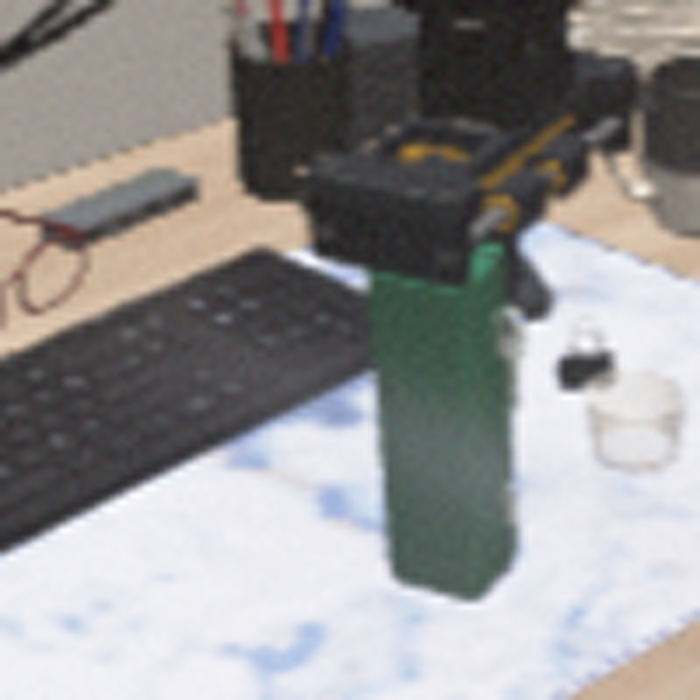

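Emit:
{"api": "step_arm", "payload": {
  "slide": [
    [0,-2,0],
    [0,-2,0],
    [0,-2,0],
    [0,-2,0],
    [0,-1,0],
    [0,0,0],
    [0,0,0]
  ],
  "twist": [0,0,0,0,0,0,0]
}}

```text
time: 18.07
position: [0.5241, 0.2285, 0.1266]
tool_rot: [-0.161, 0.987, -0.0, -0.0]
ft_force: [-0.5, 0.2, -3.4]
grip_width: 0.0084
```

```bash
python3 -c "
from h import *
go(.50,.2965,.143)
S=cam('scene')
tinfit(S,(215,180,252,240))
"
```

```text
t 18.07 pos [0.5241 0.2285 0.1266] delta tool mm [  1.2  72.1 -16.4] jaw yaw 108.57 grip 8.4 F [-0.45  0.24 -3.38] q6 -1.68
plane 325 c [0.4995 0.2814 0.1002] n [-0.341  0.936 -0.089] tilt from vertical deg -5.1 yaw 110.0 z 0.007 0.194
plane 165 c [0.4843 0.2587 0.1114] n [-0.948 -0.317  0.002] tilt from vertical deg 0.1 yaw -161.5 z 0.011 0.174
```

Emit:
{"api": "step_arm", "payload": {
  "slide": [
    [0,0,0.7],
    [0,0,0.5],
    [0,0,0],
    [0,0,0]
  ],
  "twist": [0,0,0,0]
}}

```text
time: 18.45
position: [0.5248, 0.2285, 0.1262]
tool_rot: [-0.162, 0.987, -0.0, 0.001]
ft_force: [-0.6, -2.8, 5.5]
grip_width: 0.0083
```

Emit:
{"api": "step_arm", "payload": {
  "slide": [
    [0,0,-0.5],
    [0,0,0],
    [0,0,0]
  ],
  "twist": [0,0,0],
  "jaw": 13
}}

```text
time: 18.7
position: [0.5241, 0.2289, 0.1257]
tool_rot: [-0.161, 0.987, 0.0, 0.0]
ft_force: [-0.8, -0.8, 0.1]
grip_width: 0.0127
```

```bash
python3 -c "
from h import *
go(.50,.2965,.143)
S=cam('scene')
save('s17.png',S,(170,150,270,250),7)
tinfit(S,(215,180,252,240))
"
```

```text
t 18.7 pos [0.5241 0.2289 0.1257] delta tool mm [  1.3  71.7 -17.3] jaw yaw 108.57 grip 12.7 F [-0.8  -0.82  0.05] q6 -1.68
plane 350 c [0.4991 0.2827 0.1034] n [-0.33   0.939 -0.101] tilt from vertical deg -5.8 yaw 109.4 z 0.007 0.191
plane 165 c [0.4834 0.2604 0.1144] n [-0.951 -0.308 -0.   ] tilt from vertical deg -0.0 yaw -162.1 z 0.013 0.18
```

View pics/s17.png

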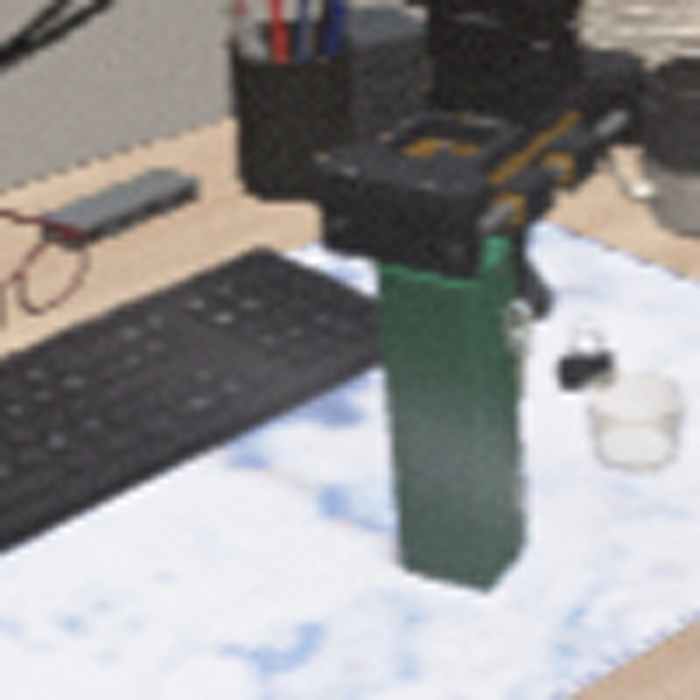

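Emit:
{"api": "step_arm", "payload": {
  "slide": [
    [0,-2,0],
    [0,-3,0],
    [0,-3,0],
    [0,-2,0],
    [0,0,0],
    [0,0,0]
  ],
  "twist": [0,0,0,0,0,0]
}}

```text
time: 19.25
position: [0.5273, 0.219, 0.1258]
tool_rot: [-0.161, 0.987, 0.0, -0.0]
ft_force: [-0.1, -1.0, -0.4]
grip_width: 0.0131
```

```bash
python3 -c "
from h import *
go(.50,.2965,.143)
S=cam('scene')
save('s18.png',S,(170,150,270,250),7)
tinfit(S,(215,180,252,240))
"
```

```text
t 19.25 pos [0.5273 0.219  0.1258] delta tool mm [  1.2  82.2 -17.2] jaw yaw 108.55 grip 13.1 F [-0.11 -0.98 -0.42] q6 -1.7
plane 375 c [0.5021 0.2768 0.0978] n [-0.317  0.947 -0.042] tilt from vertical deg -2.4 yaw 108.5 z 0.005 0.169
plane 153 c [0.4854 0.255  0.1133] n [-0.958 -0.287  0.002] tilt from vertical deg 0.1 yaw -163.3 z 0.011 0.179
```

View pics/s18.png

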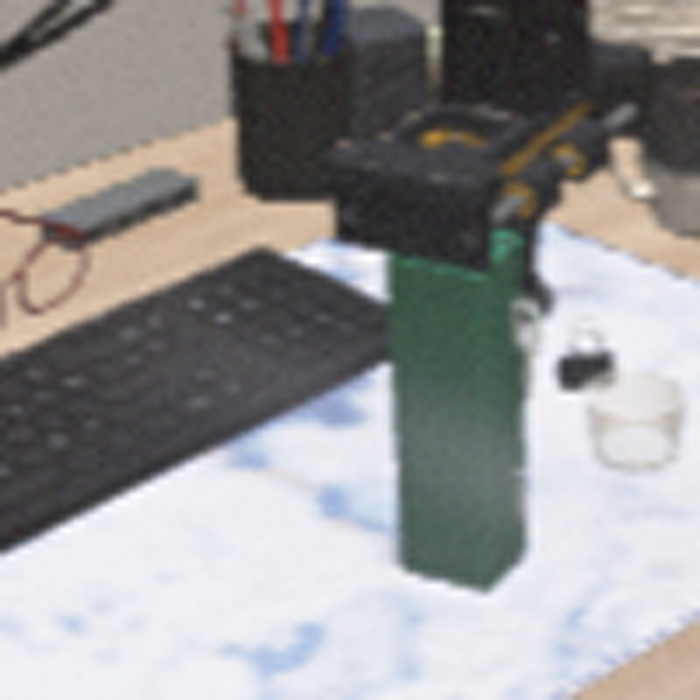

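Tilt is down to 2.4°, so a bit more.

Emit:
{"api": "step_arm", "payload": {
  "slide": [
    [0,-2,0],
    [0,-3,0],
    [0,-2,0],
    [0,-1,0],
    [0,0,0],
    [0,0,0]
  ],
  "twist": [0,0,0,0,0,0]
}}

```text
time: 19.8
position: [0.5299, 0.2116, 0.1259]
tool_rot: [-0.161, 0.987, 0.0, 0.0]
ft_force: [1.5, -0.1, -0.4]
grip_width: 0.0132
```

```bash
python3 -c "
from h import *
go(.50,.2965,.143)
S=cam('scene')
save('s19.png',S,(170,150,270,250),7)
tinfit(S,(215,180,252,240))
"
```

```text
t 19.8 pos [0.5299 0.2116 0.1259] delta tool mm [  1.3  90.  -17.1] jaw yaw 108.56 grip 13.2 F [ 1.47 -0.05 -0.37] q6 -1.71
plane 434 c [0.5029 0.2727 0.0945] n [-0.317  0.948 -0.   ] tilt from vertical deg -0.0 yaw 108.5 z 0.005 0.17
plane 151 c [0.4868 0.2507 0.11  ] n [-0.954 -0.301 -0.   ] tilt from vertical deg -0.0 yaw -162.5 z 0.012 0.17
```

View pics/s19.png

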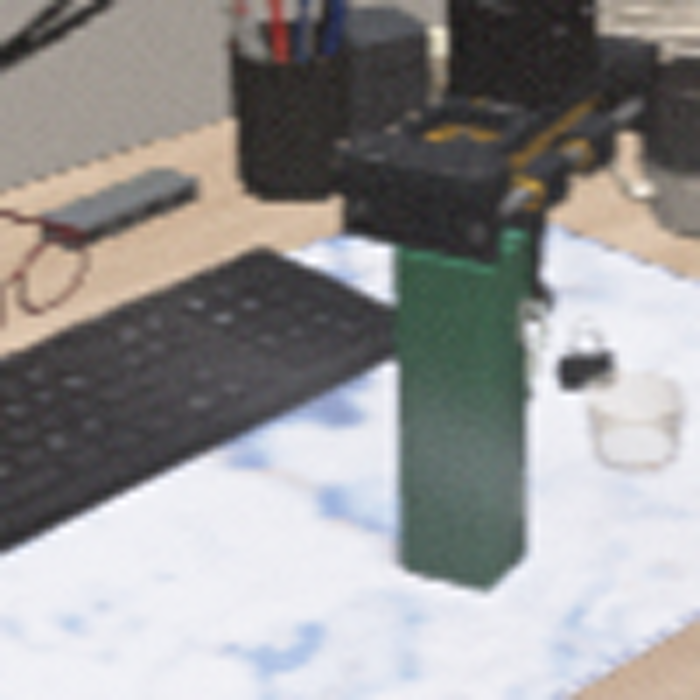

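The tin is upright with 0.0° tilt on both faces. Now I'll raise the gripper clear.

Emit:
{"api": "step_arm", "payload": {
  "slide": [
    [0,0,-3],
    [0,0,-6],
    [0,0,-10],
    [0,0,-15],
    [0,0,-20],
    [0,0,-30],
    [0,0,-30],
    [0,0,0],
    [0,0,0]
  ],
  "twist": [0,0,0,0,0,0,0,0,0]
}}

```text
time: 20.6
position: [0.5312, 0.212, 0.2429]
tool_rot: [-0.161, 0.987, 0.0, 0.003]
ft_force: [-0.1, 0.7, 0.1]
grip_width: 0.013
```

```bash
python3 -c "
from h import *
go(.512,.2525,.24)
S=cam('scene');T=cam('top')
save('s20.png',S,(170,110,290,250),5);save('t20.png',T,(130,130,300,240),4)
tinfit(S,(215,180,252,240))
P=cloud(T);c=T['color'].astype(int)
m=(c[...,1]>c[...,2]*1.3)&(c[...,1]>c[...,0]*1.1)&(c[...,1]>40)
q=P[m];q=q[(q[:,2]>.16)&(q[:,2]<.18)];print(len(q),q.mean(0) if len(q) else 0)
"
```

```text
t 20.6 pos [0.5312 0.212  0.2429] delta tool mm [ 5.3 44.5  2.8] jaw yaw 108.59 grip 13.0 F [-0.15  0.73  0.13] q6 -1.71
plane 449 c [0.5026 0.2724 0.0937] n [-0.334  0.943  0.004] tilt from vertical deg 0.2 yaw 109.5 z 0.006 0.172
plane 153 c [0.4868 0.2504 0.1041] n [-0.949 -0.317 -0.001] tilt from vertical deg -0.0 yaw -161.5 z 0.01 0.171
33 [0.51655946 0.2697547  0.16979049]
```

View pics/s20.png

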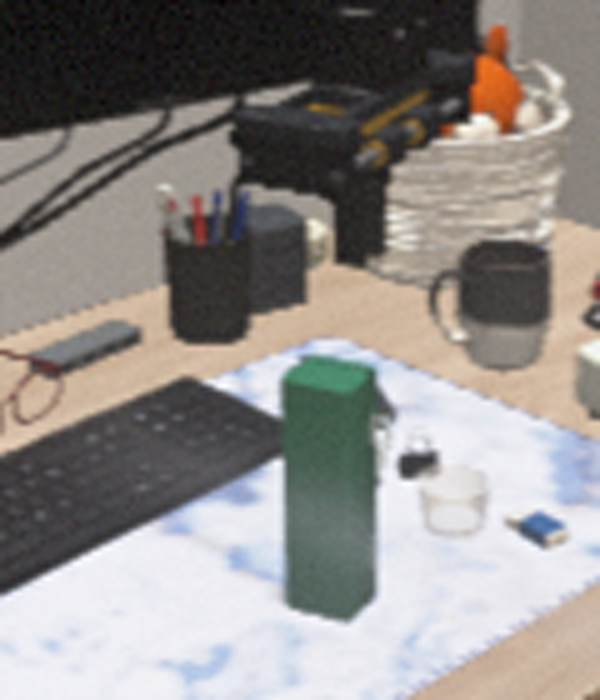

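View pics/t20.png

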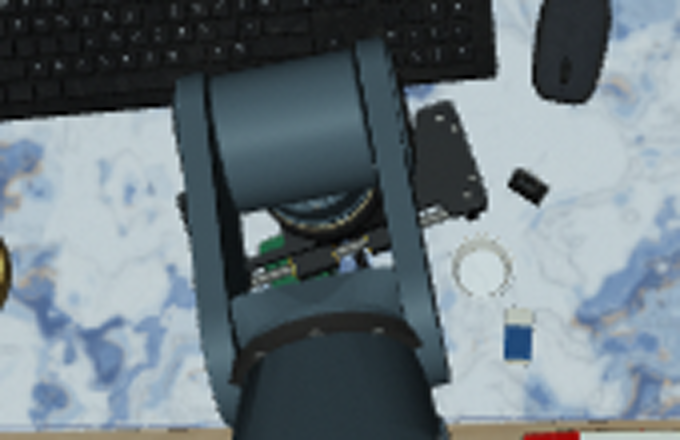

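The tin stands by itself, top at crop (328,375). I'll regrasp it near the top across its 50 mm sides, which needs a 90° turn.

Emit:
{"api": "step_arm", "payload": {
  "slide": [
    [1,12,0],
    [2,16,0],
    [2,16,0],
    [0,0,0],
    [0,0,0],
    [0,0,0],
    [0,0,0],
    [0,0,0],
    [0,0,0],
    [0,0,0],
    [0,0,0],
    [0,0,0],
    [0,0,0],
    [0,0,0],
    [0,0,0],
    [0,0,0],
    [0,0,0],
    [0,0,0]
  ],
  "twist": [0,0,0,7,7,7,7,7,7,7,7,7,7,7,7,6,0,0],
  "jaw": 82,
  "force": 20
}}

```text
time: 22.2
position: [0.5101, 0.2522, 0.2386]
tool_rot: [0.582, 0.813, -0.001, -0.001]
ft_force: [0.3, 1.0, -0.1]
grip_width: 0.0819
```

```bash
python3 -c "
from h import *
go(.5124,.2526,.14)
S=cam('scene')
save('s21.png',S,(170,110,290,250),5)
"
```

```text
t 22.2 pos [0.5101 0.2522 0.2386] delta tool mm [-0.4  2.6 98.6] jaw yaw 18.76 grip 81.9 F [ 0.25  0.96 -0.11] q6 -0.06
```

View pics/s21.png

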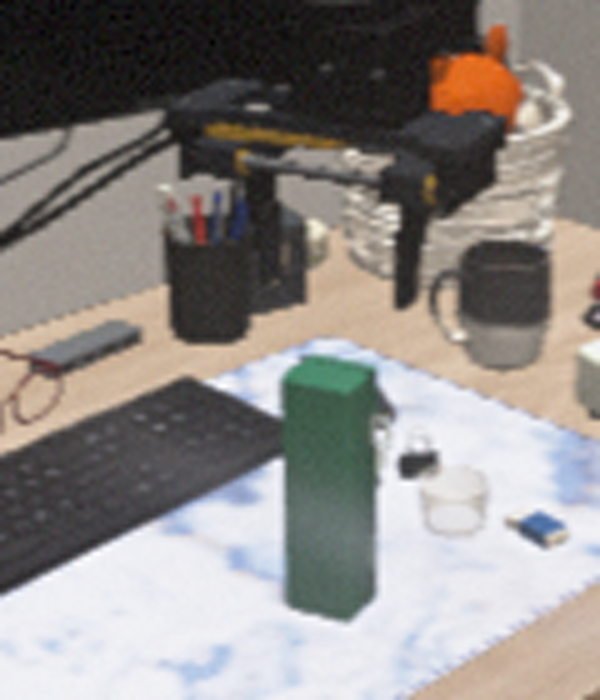

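Emit:
{"api": "step_arm", "payload": {
  "slide": [
    [-0.4,2.6,15],
    [0,0,22],
    [0,0,22],
    [0,0,20],
    [0,0,13],
    [0,0,6],
    [0,0,0],
    [0,0,0]
  ],
  "twist": [0,0,0,0,0,0,0,0]
}}

```text
time: 22.92
position: [0.5138, 0.2524, 0.1419]
tool_rot: [0.583, 0.812, -0.0, -0.0]
ft_force: [0.6, -1.2, 0.9]
grip_width: 0.0822
```

Emit:
{"api": "step_arm", "payload": {
  "slide": [
    [0,0,0],
    [0,0,0],
    [0,0,0],
    [0,0,0],
    [0,0,0],
    [0,0,0],
    [0,0,0],
    [0,0,0],
    [0,0,0]
  ],
  "twist": [0,0,0,0,0,0,0,0,0],
  "jaw": 40
}}

```text
time: 23.67
position: [0.5142, 0.2524, 0.1422]
tool_rot: [0.584, 0.812, 0.001, 0.0]
ft_force: [0.4, 1.0, 2.2]
grip_width: 0.0503
```

```bash
python3 -c "
from h import *
go(.5124,.2526,.14)
S=cam('scene')
save('s22.png',S,(170,110,290,250),5)
tinfit(S,(215,180,252,240))
"
```

```text
t 23.67 pos [0.5142 0.2524 0.1422] delta tool mm [ 0.8 -1.6  2.2] jaw yaw 18.58 grip 50.3 F [0.43 1.04 2.24] q6 -0.06
plane 446 c [0.5024 0.2724 0.0937] n [-0.33   0.944  0.001] tilt from vertical deg 0.1 yaw 109.3 z 0.005 0.172
plane 105 c [0.4849 0.2523 0.0955] n [-0.941 -0.34  -0.003] tilt from vertical deg -0.2 yaw -160.1 z 0.012 0.175
```

View pics/s22.png

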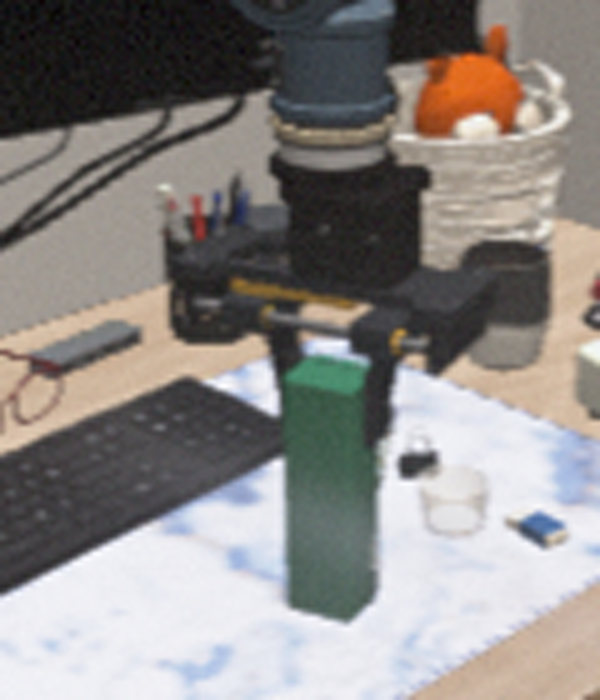

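Gripped at 50.3 mm with the tin still vertical. Before lifting I'll refine the pan centre, now that the glass is off it.

```bash
python3 - <<'E'
from h import *
for n in("top","scene"):
    C=cam(n);P=cloud(C)
    m=(P[...,2]>.078)&(P[...,2]<.1)&(abs(P[...,0]-.51)<.075)&(abs(P[...,1]+.126)<.075)&(C["depth"]>0)
    q=P[m];c,r=cv2.minEnclosingCircle((q[:,:2]*1000).astype(np.float32))
    print(n,len(q),"circle",c,r,"mean",q.mean(0), "mid",(q.min(0)+q.max(0))/2)
    v,u=np.nonzero(m);e=cv2.fitEllipse(max(cv2.findContours(m.astype(np.uint8),0,1)[0],key=len));print(e, atz(C,*e[0],.094))
    if n=="top": save("t23.png",C,(290,160,400,240),7)
E
```

```text
top 877 circle (509.8489990234375, -125.4539566040039) 53.244056701660156 mean [ 0.51012823 -0.12672111  0.08842238] mid [ 0.50953813 -0.12620444  0.08994448]
((329.2622375488281, 197.8776092529297), (32.09282684326172, 33.166603088378906), 118.36593627929688) [ 0.50925863 -0.1257588   0.094     ]
scene 250 circle (509.56829833984375, -128.64767456054688) 54.860931396484375 mean [ 0.51011623 -0.13410286  0.08978534] mid [ 0.50741826 -0.13056689  0.09184821]
((307.0655212402344, 173.8025360107422), (10.827102661132812, 26.25904083251953), 93.5326919555664) [ 0.50411326 -0.1249356   0.094     ]
```

View pics/t23.png

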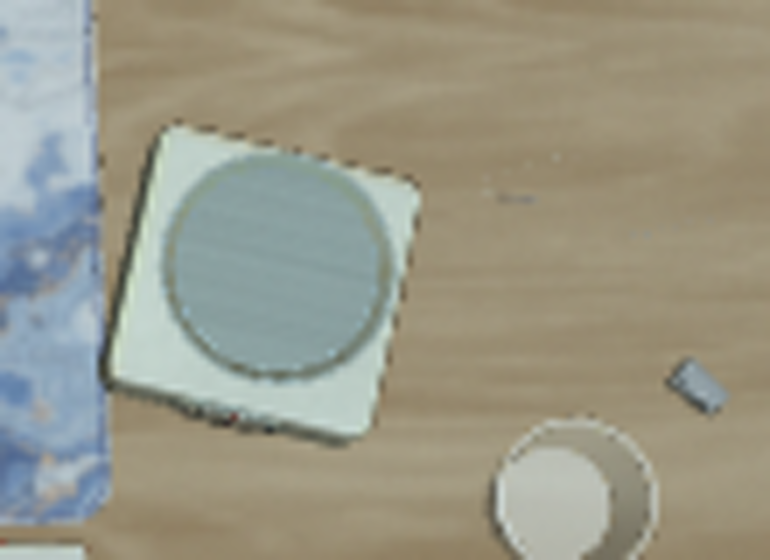

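The top view shows the empty pan round at (278,266). Its centre comes out at (0.5097, -0.126). Lifting now.

Emit:
{"api": "step_arm", "payload": {
  "slide": [
    [0,0,-4],
    [0,0,-8],
    [0,0,-15],
    [0,0,-20],
    [0,0,-20],
    [0,0,-20],
    [0,0,-20],
    [0,0,-15],
    [0,0,-8],
    [0,0,0],
    [0,0,0]
  ],
  "twist": [0,0,0,0,0,0,0,0,0,0,0],
  "force": 35
}}

```text
time: 24.73
position: [0.5129, 0.252, 0.2713]
tool_rot: [0.584, 0.812, -0.001, -0.0]
ft_force: [-0.4, 0.1, -4.7]
grip_width: 0.0499
```

```bash
python3 -c "
from h import *
go(.5097,-.126,.272)
S=cam('scene')
save('s24.png',S,(170,60,290,200),5)
tinfit(S,(210,100,252,200))
"
```

```text
t 24.73 pos [0.5129 0.252  0.2713] delta tool mm [-357.3 -123.5   -0.5] jaw yaw 18.58 grip 49.9 F [-0.44  0.06 -4.74] q6 -0.06
plane 565 c [0.502  0.2728 0.2181] n [-0.3    0.954 -0.002] tilt from vertical deg -0.1 yaw 107.5 z 0.133 0.3
plane 213 c [0.4841 0.2516 0.2121] n [-0.962 -0.272 -0.001] tilt from vertical deg -0.1 yaw -164.2 z 0.136 0.299
```

View pics/s24.png

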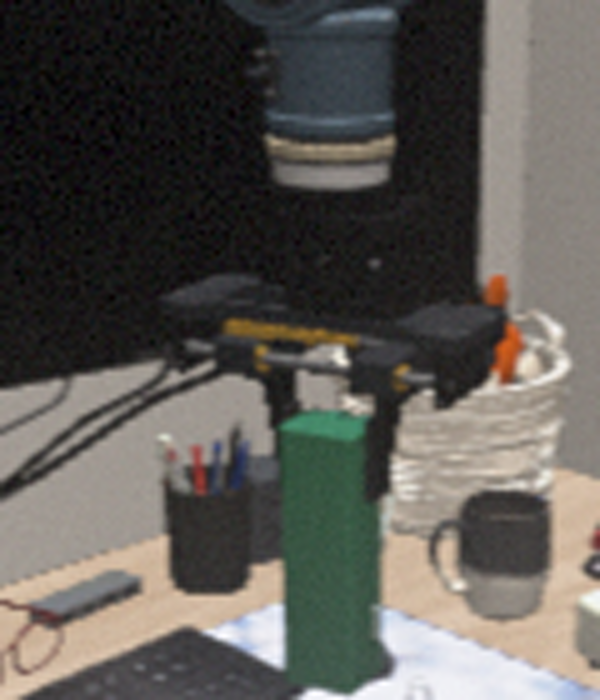

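The tin is held vertical, with its bottom at about z = 0.13. I'll carry it to above the pan.

Emit:
{"api": "step_arm", "payload": {
  "slide": [
    [-6,-2,0],
    [-12,-4,0],
    [-18,-6,0],
    [-24,-8,0],
    [-24,-8,0],
    [-24,-8,0],
    [-24,-8,0],
    [-24,-8,0],
    [-24,-8,0],
    [-24,-8,0],
    [-24,-8,0],
    [-24,-8,0],
    [-24,-9,0],
    [-24,-9,0],
    [-22,-8,0],
    [-18,-7,0],
    [-12,-4,0],
    [-6,-3,0],
    [0,0,0],
    [0,0,0]
  ],
  "twist": [0,0,0,0,0,0,0,0,0,0,0,0,0,0,0,0,0,0,0,0]
}}

```text
time: 26.45
position: [0.5096, -0.1262, 0.2715]
tool_rot: [0.584, 0.812, 0.0, -0.001]
ft_force: [-0.4, -0.2, -4.5]
grip_width: 0.0496
```

Emit:
{"api": "step_arm", "payload": {
  "slide": [
    [0,0,0],
    [0,0,0],
    [0,0,0]
  ],
  "twist": [0,0,0]
}}

```text
time: 26.7
position: [0.5101, -0.1256, 0.2719]
tool_rot: [0.583, 0.812, 0.0, -0.0]
ft_force: [-0.5, -0.3, -5.0]
grip_width: 0.0501
```

```bash
python3 -c "
from h import *
go(.5097,-.126,.272)
S=cam('scene')
save('s25.png',S,(240,80,370,200),5)
tinfit(S,(270,100,350,195))
"
```

```text
t 26.7 pos [ 0.5101 -0.1256  0.2719] delta tool mm [-0.3 -0.6 -0.1] jaw yaw 18.66 grip 50.1 F [-0.5  -0.27 -5.  ] q6 -0.78
plane 342 c [ 0.4987 -0.1051  0.2173] n [-0.323  0.946 -0.003] tilt from vertical deg -0.2 yaw 108.8 z 0.134 0.299
plane 100 c [ 0.4975 -0.1093  0.2263] n [-0.334  0.943  0.007] tilt from vertical deg 0.4 yaw 109.5 z 0.138 0.299
```

View pics/s25.png

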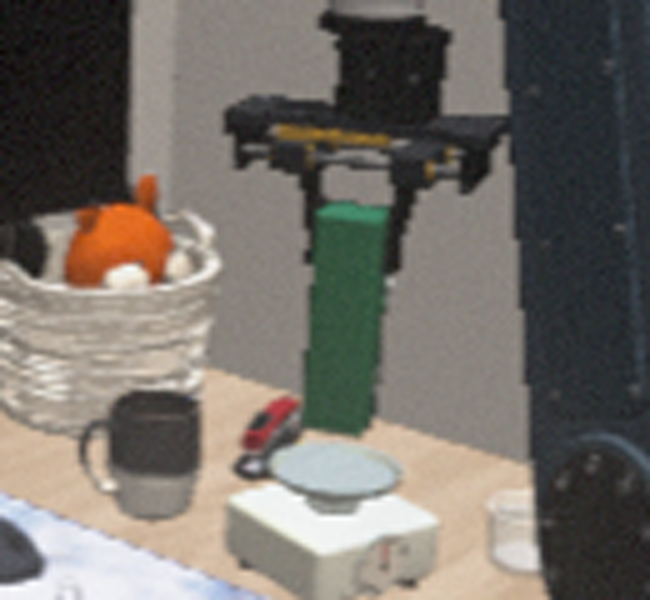

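Emit:
{"api": "step_arm", "payload": {
  "slide": [
    [0,0,6],
    [0,0,9],
    [0,0,9],
    [0,0,7],
    [0,0,5],
    [0,0,3],
    [0,0,2],
    [0,0,0],
    [0,0,0]
  ],
  "twist": [0,0,0,0,0,0,0,0,0]
}}

```text
time: 27.5
position: [0.5103, -0.1268, 0.2309]
tool_rot: [0.584, 0.812, 0.0, 0.0]
ft_force: [0.2, -0.9, -4.1]
grip_width: 0.0497
```

Emit:
{"api": "step_arm", "payload": {
  "slide": [
    [0,0,1.5],
    [0,0,1.5],
    [0,0,1.5],
    [0,0,0],
    [0,0,0]
  ],
  "twist": [0,0,0,0,0]
}}

```text
time: 27.92
position: [0.5106, -0.1268, 0.2266]
tool_rot: [0.584, 0.812, 0.0, 0.001]
ft_force: [0.5, -0.2, -3.3]
grip_width: 0.0495
```

```bash
python3 -c "
from h import *
go(.5097,-.126,.2215)
S=cam('scene')
save('s26.png',S,(240,80,370,200),5)
tinfit(S,(270,100,350,195))
"
```

```text
t 27.92 pos [ 0.5106 -0.1268  0.2266] delta tool mm [ 1.1 -0.6  5.1] jaw yaw 18.57 grip 49.5 F [ 0.5  -0.18 -3.34] q6 -0.78
plane 315 c [ 0.4996 -0.1064  0.1753] n [-0.297  0.955  0.008] tilt from vertical deg 0.5 yaw 107.3 z 0.089 0.256
plane 115 c [ 0.4962 -0.1107  0.1652] n [-0.306  0.952  0.006] tilt from vertical deg 0.3 yaw 107.8 z 0.086 0.256
```

View pics/s26.png

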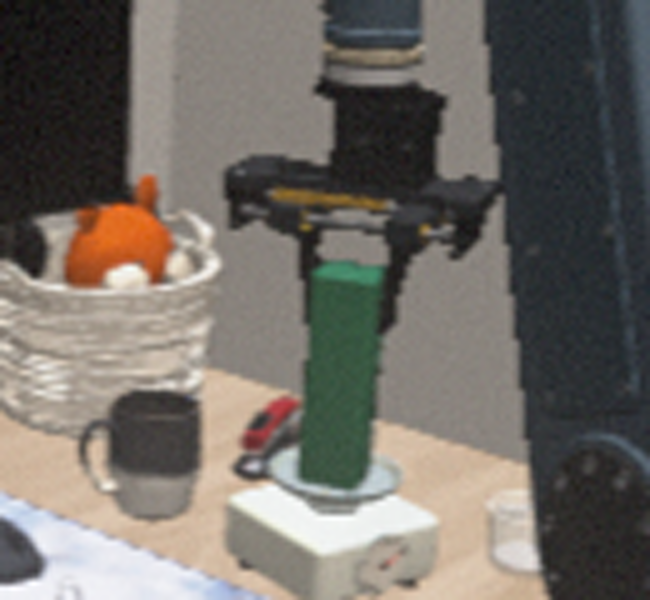

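The tin stands in the middle of the pan at (340,480) and the dial has begun to move. I'll lower further until the weight is on the pan.

Emit:
{"api": "step_arm", "payload": {
  "slide": [
    [0.5,0,1.2],
    [0,0,1.2],
    [0,0,1.2],
    [0,0,1.2],
    [0,0,0],
    [0,0,0],
    [0,0,0]
  ],
  "twist": [0,0,0,0,0,0,0]
}}

```text
time: 28.55
position: [0.5105, -0.1265, 0.2218]
tool_rot: [0.584, 0.812, -0.0, 0.001]
ft_force: [0.2, -1.2, -1.3]
grip_width: 0.0497
```

Emit:
{"api": "step_arm", "payload": {
  "slide": [
    [0,0,1],
    [0,0,1],
    [0,0,0],
    [0,0,0],
    [0,0,0],
    [0,0,0]
  ],
  "twist": [0,0,0,0,0,0]
}}

```text
time: 29.05
position: [0.5104, -0.1264, 0.2198]
tool_rot: [0.584, 0.812, 0.0, 0.001]
ft_force: [1.1, -2.3, 0.1]
grip_width: 0.0496
```

Emit:
{"api": "step_arm", "payload": {
  "slide": [
    [0,0,0],
    [0,0,0],
    [0,0,0]
  ],
  "twist": [0,0,0],
  "force": 8
}}

```text
time: 29.3
position: [0.5102, -0.1256, 0.2196]
tool_rot: [0.584, 0.812, 0.001, -0.0]
ft_force: [2.7, 0.4, 1.4]
grip_width: 0.05
```

```bash
python3 -c "
from h import *
go(.5097,-.126,.2215)
S=cam('scene')
tinfit(S,(270,100,350,195))
"
```

```text
t 29.3 pos [ 0.5102 -0.1256  0.2196] delta tool mm [-0.2 -0.6 -1.9] jaw yaw 18.55 grip 50.0 F [2.68 0.39 1.36] q6 -0.78
plane 308 c [ 0.4988 -0.1061  0.1655] n [-0.325  0.946 -0.01 ] tilt from vertical deg -0.6 yaw 108.9 z 0.08 0.248
plane 110 c [ 0.4976 -0.1097  0.1819] n [-0.337  0.941 -0.012] tilt from vertical deg -0.7 yaw 109.7 z 0.079 0.249
```

Unloaded, so I'll open just a little, with the fingers still there as guards, and see whether it stands.

Emit:
{"api": "step_arm", "payload": {
  "slide": [
    [0,0,0],
    [0,0,0],
    [0,0,0],
    [0,0,0],
    [0,0,0],
    [0,0,0],
    [0,0,0],
    [0,0,0]
  ],
  "twist": [0,0,0,0,0,0,0,0],
  "jaw": 64
}}

```text
time: 30.02
position: [0.5099, -0.1262, 0.2195]
tool_rot: [0.584, 0.812, -0.0, -0.0]
ft_force: [-0.3, 0.4, 0.6]
grip_width: 0.0638
```

```bash
python3 -c "
from h import *
go(.5097,-.126,.2215)
S=cam('scene')
save('s27.png',S,(240,80,370,200),5)
tinfit(S,(270,100,350,195))
"
```

```text
t 30.02 pos [ 0.5099 -0.1262  0.2195] delta tool mm [ 0.2 -0.2 -2. ] jaw yaw 18.57 grip 63.8 F [-0.32  0.42  0.55] q6 -0.78
plane 313 c [ 0.4972 -0.0989  0.1667] n [-0.288  0.954 -0.081] tilt from vertical deg -4.6 yaw 106.8 z 0.08 0.247
plane 97 c [ 0.4974 -0.1025  0.1623] n [-0.287  0.955 -0.075] tilt from vertical deg -4.3 yaw 106.7 z 0.079 0.249
```

View pics/s27.png

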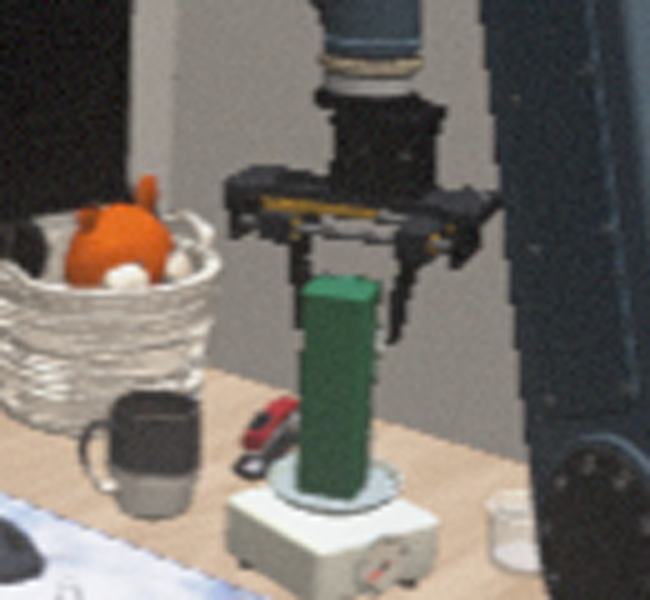

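The tin stands free and leans about 0.08 rad towards +y. I'll check whether it's at rest.

Emit:
{"api": "step_arm", "payload": {
  "slide": [
    [0,0,0],
    [0,0,0],
    [0,0,0],
    [0,0,0],
    [0,0,0],
    [0,0,0],
    [0,0,0],
    [0,0,0],
    [0,0,0],
    [0,0,0],
    [0,0,0],
    [0,0,0]
  ],
  "twist": [0,0,0,0,0,0,0,0,0,0,0,0]
}}

```text
time: 31.07
position: [0.51, -0.1262, 0.2195]
tool_rot: [0.584, 0.812, -0.0, -0.0]
ft_force: [-0.2, -0.1, -0.4]
grip_width: 0.0638
```

```bash
python3 -c "
from h import *
go(.5097,-.126,.2215)
S=cam('scene')
save('s28.png',S,(260,110,340,200),6)
tinfit(S,(270,100,350,195))
"
```

```text
t 31.07 pos [ 0.51   -0.1262  0.2195] delta tool mm [ 0.2 -0.2 -2. ] jaw yaw 18.58 grip 63.8 F [-0.23 -0.14 -0.44] q6 -0.78
plane 314 c [ 0.4974 -0.0995  0.1654] n [-0.327  0.942 -0.077] tilt from vertical deg -4.4 yaw 109.1 z 0.08 0.248
plane 137 c [ 0.4952 -0.0965  0.1716] n [-0.312  0.947 -0.08 ] tilt from vertical deg -4.6 yaw 108.3 z 0.08 0.245
```

View pics/s28.png

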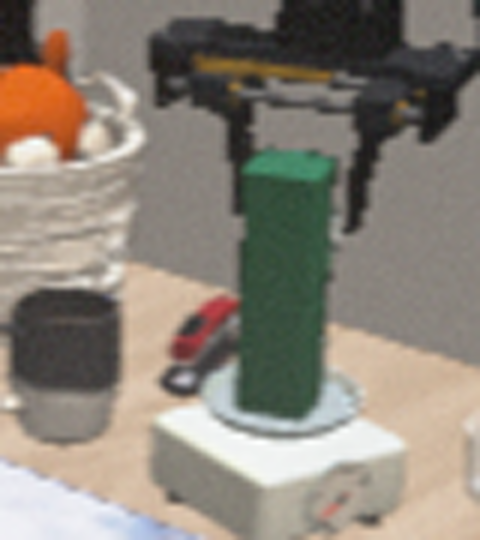

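It's steady at about 0.08 rad (the limit is 0.25). I'll open wide and withdraw straight up.

Emit:
{"api": "step_arm", "payload": {
  "slide": [
    [0,0,0],
    [0,0,0],
    [0,0,0],
    [0,0,0],
    [0,0,-5],
    [0,0,-10],
    [0,0,-15],
    [0,0,-20],
    [0,0,-20],
    [0,0,-20],
    [0,0,0],
    [0,0,0],
    [0,0,0],
    [0,0,0]
  ],
  "twist": [0,0,0,0,0,0,0,0,0,0,0,0,0,0],
  "jaw": 82
}}

```text
time: 32.28
position: [0.5092, -0.1258, 0.3085]
tool_rot: [0.584, 0.812, -0.0, -0.001]
ft_force: [0.6, -0.7, 0.5]
grip_width: 0.0821
```

```bash
python3 -c "
from h import *
go(.5097,-.126,.2215)
S=cam('scene');T=cam('top')
save('s29.png',S,(200,60,370,230),4)
save('t29.png',T,(150,120,440,260),2.7)
tinfit(S,(270,100,350,195))
"
```

```text
t 32.28 pos [ 0.5092 -0.1258  0.3085] delta tool mm [-0.5  0.5 87. ] jaw yaw 18.58 grip 82.1 F [ 0.63 -0.65  0.48] q6 -0.78
plane 303 c [ 0.498  -0.0986  0.1687] n [-0.308  0.948 -0.083] tilt from vertical deg -4.8 yaw 108.0 z 0.08 0.247
plane 108 c [ 0.4955 -0.1038  0.1623] n [-0.297  0.951 -0.08 ] tilt from vertical deg -4.6 yaw 107.4 z 0.079 0.247
```

View pics/s29.png

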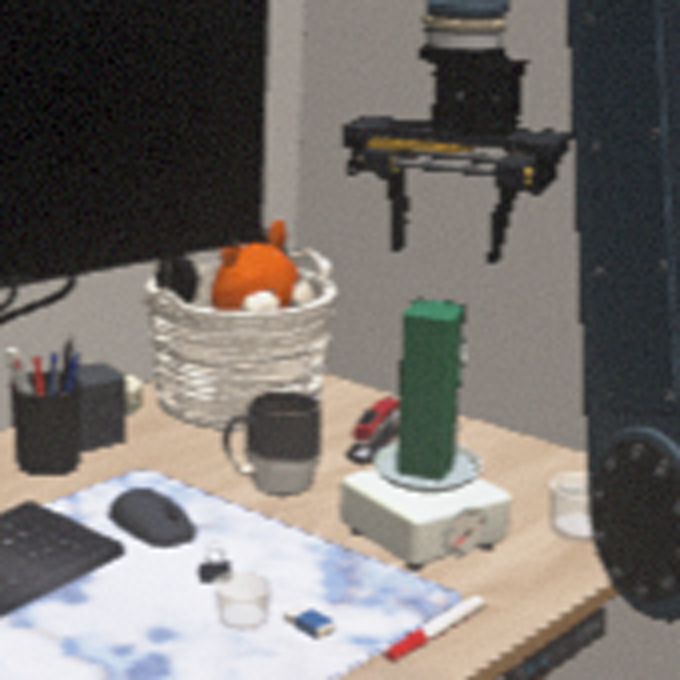

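View pics/t29.png

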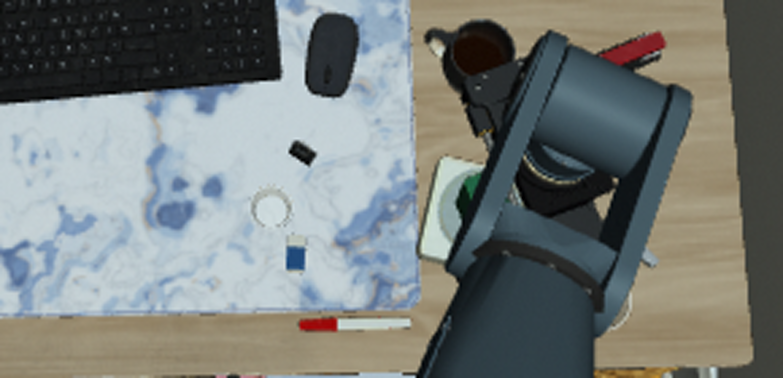

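The tin stands alone on the sunk pan (430,390), with the glass upright at (243,600). The bystanders are in place and the gripper is clear. Handing in.

```bash
python3 -c "
from h import *
print(robot.hand_in())
S=cam('scene');tinfit(S,(270,100,350,195));print(robot.get_obs()['time'])"
```

```text
the job is handed in; nothing more can be done
None
the job is handed in; nothing more can be done
```

The green tin is standing on its heavier end in the middle of the scale's pan, and I handed the job in at about 32 s of the 72 s allowed.

- **Glass:** I moved the small glass from the pan to the mat at about (0.53, 0.12), where it stands upright.
- **Heavy end:** Lifted by its handle, the tin hung with its -y end low. I lowered that end to the mat, led the tin upright over its low edge, regripped it near the top and set it on the pan.
- **Last checks:**
  - The tin held steady by itself, leaning a constant 0.08 rad (limit 0.25), with its centre roughly 7 mm from the pan's centre (limit 40).
  - The pan had sunk about 8 mm, and the gripper was about 45 mm above the tin.
  - The bystanders I could see looked unmoved. In those last pictures the arm hid the sharpener almost entirely and the stapler partly, and the brass tin was out of frame, so I couldn't confirm those three.
- **What went less smoothly:** While tipping the tin upright, the gripper dragged it 2–3 cm across the mat before I let go of the handle. I could have corrected the small lean on the pan, but left it because it was well within the limit. A picture I tried to take after handing in was refused, so these checks are from just before.

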